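# Make up a die set on the press carrier and slide it to the press place

### The job

Slide the steel carrier along its dark bed, without ever lifting it, to the loading place (the single-line outline) and square it up inside the lines. There, set the plain die block squarely on the carrier's bed and the die block with the handle squarely on top of it, setting them down rather than dropping them, then slide the loaded carrier, again without lifting it, to the press place (the double-line outline), square inside the inner line with the pile still aligned, and let go. Leave the other things on the bench where they are.

Things in the scene. Friction and masses are not known exactly. Their poses are not given: they have to be found in the camera images.
- bed: Slide bed: fixed dark steel plate lying on the bench, 270 mm (its x) by 560 mm (its y) by 10 mm thick; the carrier slides on its top. Origin at the centre of its underside; its x points away from the robot.
- mark_load: Loading place, at either end of the bed: thin white painted outline, ONE line, 154 (x) by 104 mm (y), no height, with a 50 mm gap in the side nearest the robot where the carrier's tongue goes. Origin: its centre, on the bed's top; x points away from the robot, along the long sides.
- mark_press: Press place, at the other end of the bed: the same 154 (x) by 104 mm (y) white outline with a second line around it (180 by 130 mm), so a DOUBLE line, with the same gap towards the robot. Origin: its centre, on the bed's top; x points away from the robot.
- carrier: Loose flat steel sled, 0.55 kg: bed 130 (x) by 80 (y) by 12 mm thick, a thin 116 by 66 mm line on top framing where the die blocks go (long side along x, centred). A tongue 36 mm wide, 12 mm thick runs on to x = -124 mm, towards the robot, with an upright fin handle. Origin: centre of the bed's underside; x points away from the handle. Starts askew between the two places.
- carrier_grip (a point): Place to grip the carrier's fin handle: the fin is 40 mm long (carrier x), 12 mm thick (carrier y) and stands from 12 to 62 mm above the carrier's underside; this point is on its middle, at carrier x = -98 mm, 48 mm above the underside. Its axes are the carrier's: close the fingers along y.
- die_low: Plain die block: loose aluminium slab 110 mm (its x) by 60 mm (its y) by 18 mm thick, about 0.28 kg, four thin dark bars drawn on its flat top, no handle. Lies flat on the bench at the left or right of the bed. Origin at the centre of its underside. Either way round is the same.
- die_up: Die block with a handle: loose aluminium slab 110 mm (its x) by 60 mm (its y) by 12 mm thick, about 0.24 kg in all, with a bridge handle on top. Lies flat on the bench, on the other side from the plain one. Origin at the centre of the slab's underside. Either way round is the same.
- die_up_grip (a point): Middle of the bridge handle's bar on the die block with a handle: the bar is 70 mm long (the block's x), 12 mm thick (y), 14 mm high, from 32 to 46 mm above the block's underside, on two 10 mm posts at x = +-29 mm; this point is 39 mm above the underside. Axes as the block's: close the fingers along y.
- foil_roll: Bystander: upright roll of grey foil, radius 38 mm, 80 mm tall, beyond the right part of the bed. Origin at the centre of its underside.
- spray_can: Bystander: upright can, radius 30 mm, 120 mm tall, beyond the left part of the bed. Origin at the centre of its underside.
- screwdriver: Bystander: screwdriver lying beyond the bed, about 200 mm long, along its x.
- scrap_block: Bystander: small wooden block 50 by 90 by 22 mm, lying beyond the bed. Origin at the centre of its underside.
Things that resemble listed ones, but are neither listed nor needed, are in the scene too. Of the things like the die_low, leave any that is blue or green; of the rest the larger one is meant.

How it is judged:
By the outcome, as a careful person would: the job done as asked, in the order asked, and still so for the second after the job is handed in, with the robot touching nothing.
It also fails if it takes over 72 s, if anything falls off the work surface, if the arm or the gripper's body presses on something with over 40 N, if the wrist force passes 120 N, or if a joint passes its speed limit or range.

### The arm

A 6-joint arm with a two-finger parallel gripper is mounted at the origin on the work surface. World frame = base frame: x ahead of the robot, y to its left, z up, the work surface at z = 0. Lengths are in m, angles in rad, forces in N, time in s.
With the tool pointing down it reaches from about 0.375 to 0.9 m from the base axis. Payload 3.1 kg.
Tool frame: the origin (TCP) lies at the very end of the fingers, on their centre line; the grasp point (between the pads) lies 19 mm behind it; z points along the fingers, x is the direction in which the jaws open and shut, and the axes are right-handed (so a half turn about z gives the same grasp; the last joint's range is limited). The gripper opens to 87 mm and grips with 3 to 60 N. Pads are 19 mm wide; open, the fingers measure 117 mm over their backs; the gripper's body (75 mm by 190 mm) begins 51 mm behind the grasp point.
Start: joints at [-1.375, 0.527, 1.433, -0, 1.181, -0.178], TCP at [0.229, -0.582, 0.223] pointing down, gripper open.
Joint ranges: [-3.08, 3.08], [-0.75, 2.2], [0.22, 2.44], [-1.43, 4.57], [0, 2.65], [-2.85, 2.85]. Speed limits (rad/s): [2.79, 2.79, 3.14, 3.14, 3.14, 3.14].

### API

Orientations are given as a unit quaternion [x, y, z, w].
In Python, from rig import robot gives the robot as it stands. The module is installed in compiled form; this text tells all that it offers.
- The arm moves only by the tool play_rows, never from a script. Its argument "increments" is one flat list of numbers, 4 for each row, row after row: the shift along the tool's x, y, z in cm, then the turn about the tool's z in rad. In form: [dx, dy, dz, twist, dx, dy, dz, twist, ...]. A call has 1 to 5 rows; each row shifts and turns the commanded pose from where the row before left it, along the tool's axes as they then stand; what a row does not reach is not made up. A row lasts 1/10 s, in which the tool goes at most 50 mm and 8.59 degrees, less where a joint would pass 70% of its speed; a pose out of reach is approached as far as the arm can. A call is refused whole if a number of a shift passes 5 or a number of a turn 0.15, either way. A call with a gripper value outside its range is refused whole. "fingers" is the finger opening in cm, from 0 to 8.7, set as the call begins (left out, the last holds). The fingers move at their own pace and stop on an object; "newtons" is the grip in N (left out, the last holds). Time passes only in rows, so rows that do not move let the fingers close. It gives the time, the measured TCP pose, the force and the opening at its end, in the units of the state.
- robot.get_obs(): the state, without advancing time (a new reading comes with each control period).
- robot.camera(name): name is "side" or "top"; returns the picture (420x560x3 uint8, blue, green, red); there is no depth.
- robot.get_calibration(name): a dict with "fx", "fy", "cx", "cy" (pixels), "dist_coeffs" ([k1, k2, p1, p2, k3] as OpenCV has them; the pictures are not rectified), "R" (3x3) and "t" (3): a world point X has camera coordinates R X + t. Camera axes: x right, y down, z forward; pixel columns grow to the right and rows downward; lengths in m; the calibration is good to about 2 mm. A picture is of the moment at which its call begins. get_calibration takes no time and is no camera call.
- robot.hand_in(): hands the job in, once; it reports no verdict.
The state is a dict: "time": time; "q": joint angles; "joint_velocities": joint speeds; "joint_torque": joint torques, N m; "position": TCP position; "tool_rot": TCP orientation; "ft_force": force on the tool from outside, world axes, zero at the start; "moment": the same for the moment, N m; "grip_width": finger opening in m.
Only numpy, scipy, OpenCV 4.12 (cv2) and the standard library are available. Lean on these libraries where they do the work, as an engineer would, in place of code of your own. Each camera call takes 0.05 s, during which the arm holds its last target. There are 200 camera calls.

## Working session

There is one attempt and no reset: what is moved stays moved. The work goes in short steps, Python scripts to look and compute and a tool call to move; the robot and the scene stay as the last step left them, time stands still between calls to the robot, and variables do not carry over. Pictures are saved under pics/ and viewed, and the job is handed in when it is done.

Besides the shell and the picture viewer there is one more tool, called as name(argument=value, ...) on one line, values as JSON. play_rows: Moves the arm, as the interface text tells. Its arguments: {"type":"object","properties":{"increments":{"type":"array","items":{"type":"number"}},"fingers":{"type":"number"},"newtons":{"type":"number"}},"required":["increments"]}

```bash
mkdir -p pics; python3 - <<'E'
from rig import robot
import cv2,json,numpy as np
for n in("top","side"):
    im=robot.camera(n); cv2.imwrite(f"pics/{n}0.png",im)
    c=robot.get_calibration(n); print(n,{k:np.round(np.array(v),4).tolist() for k,v in c.items()})
print(robot.get_obs())
E
```

```text
top {'fx': 516.7241, 'fy': 516.7241, 'cx': 280.9625, 'cy': 202.6087, 'dist_coeffs': [0.0519, 0.0, 0.0, 0.0, 0.0], 'R': [[-0.0206, -0.9997, 0.0149], [-0.991, 0.0184, -0.1327], [0.1324, -0.0175, -0.991]], 't': [-0.0553, 0.5618, 1.2851]}
side {'fx': 534.952, 'fy': 534.952, 'cx': 279.347, 'cy': 205.835, 'dist_coeffs': [-0.1902, 0.0, 0.0, 0.0, 0.0], 'R': [[-0.9275, -0.3734, 0.0158], [-0.231, 0.5394, -0.8098], [0.2938, -0.7548, -0.5865]], 't': [0.4845, 0.2014, 1.3627]}
{'time': 0.1, 'q': array([-1.37449274e+00,  5.28374986e-01,  1.43375875e+00, -2.45734627e-05,
        1.18139784e+00, -1.78529346e-01]), 'joint_velocities': array([ 0.00169415, -0.00207167, -0.00261534, -0.00068288, -0.00038633,
        0.00104142]), 'joint_torque': array([-1.07698477e-05, -4.40985489e+01, -1.77150911e+01,  6.34464319e-02,
        5.33941691e-02, -5.22457742e-05]), 'position': array([ 0.2286978 , -0.58095457,  0.2216733 ]), 'tool_rot': array([ 8.26475797e-01, -5.62971417e-01, -6.99539570e-04, -6.71287067e-04]), 'ft_force': array([-0.16944032, -0.26751577,  0.3313432 ]), 'moment': array([ 0.01390987,  0.01323881, -0.02912932]), 'grip_width': 0.08701345229348928}
```

```bash
ls -la . pics
```

```text
.:
total 12
drwxr-xr-x  3 agent agent 4096 Dec  5 18:13 .
drwxr-xr-x 23 root  root  4096 Dec  5 18:13 ..
drwxr-xr-x  2 agent agent 4096 Dec  5 18:14 pics

pics:
total 652
drwxr-xr-x 2 agent agent   4096 Dec  5 18:14 .
drwxr-xr-x 3 agent agent   4096 Dec  5 18:13 ..
-rw-r--r-- 1 agent agent 357839 Dec  5 18:14 side0.png
-rw-r--r-- 1 agent agent 296871 Dec  5 18:14 top0.png
```

View pics/top0.png

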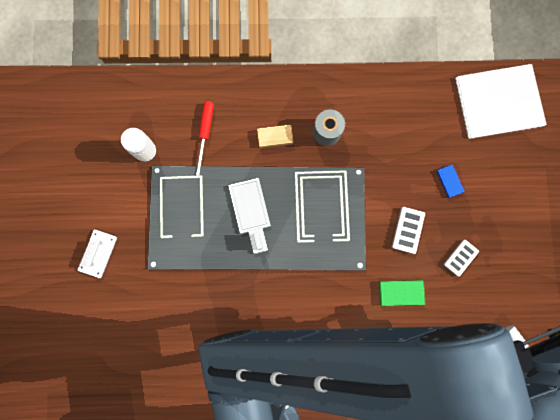

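View pics/side0.png

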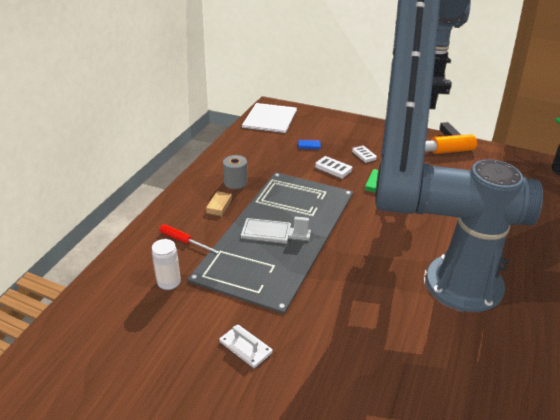

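```bash
cat > h.py <<'E'
from rig import robot
import cv2,numpy as np
def cal(n):
    c=robot.get_calibration(n); K=np.array([[c["fx"],0,c["cx"]],[0,c["fy"],c["cy"]],[0,0,1]])
    return K,np.array(c["dist_coeffs"],float),np.array(c["R"]),np.array(c["t"])
def px2w(n,pts,z):
    K,d,R,t=cal(n); u=cv2.undistortPoints(np.array(pts,float).reshape(-1,1,2),K,d).reshape(-1,2)
    C=-R.T@t; r=np.c_[u,np.ones(len(u))]@R
    return C+r*((z-C[2])/r[:,2])[:,None]
def w2px(n,X):
    K,d,R,t=cal(n); return cv2.projectPoints(np.array(X,float).reshape(-1,1,3),cv2.Rodrigues(R)[0],t,K,d)[0].reshape(-1,2)
def blobs(im,box,lo,hi=255,smax=60,amin=30):
    x0,y0,x1,y1=box; c=im[y0:y1,x0:x1]; h=cv2.cvtColor(c,cv2.COLOR_BGR2HSV)
    m=((h[...,2]>=lo)&(h[...,2]<=hi)&(h[...,1]<=smax)).astype(np.uint8)
    cs=cv2.findContours(m,cv2.RETR_EXTERNAL,cv2.CHAIN_APPROX_NONE)[0]
    return [k.reshape(-1,2)+[x0,y0] for k in cs if cv2.contourArea(k)>amin]
def rect(n,c,z):
    # min-area rect on plane z: centre, sides (long, short; mm), angle of long side (deg)
    w=px2w(n,cv2.convexHull(c.astype(np.int32)).reshape(-1,2),z)[:,:2]
    b=cv2.boxPoints(cv2.minAreaRect((w*1000).astype(np.float32))); e1,e2=b[1]-b[0],b[2]-b[1]
    l=e1 if np.hypot(*e1)>np.hypot(*e2) else e2
    return b.mean(0).round(1),sorted([round(float(np.hypot(*e)),1) for e in(e1,e2)]),round(float(np.degrees(np.arctan2(l[1],l[0]))%180),1)
def go(x,y,z,phi):
    # mm, deg (world angle of tool x, mod 180): print twist, then shift in the turned tool axes (cm)
    o=robot.get_obs(); q=o["tool_rot"]; p=o["position"]*1000; a=np.degrees(2*np.arctan2(q[1],q[0]))
    d=(phi-a+90)%180-90; d=phi-a if abs(phi-a)<180 and 0 else d
    f=np.radians(a+d); v=np.array([x,y,z])-p
    print("now",p.round(1),"phi %.1f"%a,"q6 %.2f"%o["q"][5],"F",o["ft_force"].round(1),"w %.4f"%o["grip_width"])
    print("twist %.3f | dx %.2f dy %.2f dz %.2f"%(-np.radians(d),(v[0]*np.cos(f)+v[1]*np.sin(f))/10,(v[0]*np.sin(f)-v[1]*np.cos(f))/10,-v[2]/10))
def snap(n,name,box=None,s=1):
    im=robot.camera(n); x0,y0,x1,y1=box or(0,0,560,420)
    cv2.imwrite(f"pics/{name}.png",cv2.resize(im[y0:y1,x0:x1],None,fx=s,fy=s,interpolation=cv2.INTER_CUBIC)); return im
E
python3 - <<'E'
from h import *
im=cv2.imread("pics/top0.png")
K,d,R,t=cal("top"); print("cam",(-R.T@t).round(3))
for nm,box,z in(("low",(385,200,432,262),.018),("low2",(440,235,485,280),.018),("up",(70,220,125,285),.012),("car",(222,172,276,258),.022),("load",(155,172,210,242),.010),("press",(290,168,355,246),.010)):
  for lo in(130,170,200):
    for c in blobs(im,box,lo): print(nm,lo,len(c),*rect("top",c,z))
v=np.concatenate([im[150:290,60:280],im[150:290,280:500]],0)
cv2.imwrite("pics/c0.png",cv2.resize(v,None,fx=2.14,fy=2.14,interpolation=cv2.INTER_CUBIC))
E
```

```text
cam [ 0.385 -0.043  1.349]
low 130 126 [ 486.4 -394.2] [63.4, 112.6] 163.6
low 170 125 [ 486.6 -394.8] [62.1, 111.7] 163.6
low 200 125 [ 486.9 -394.8] [61.1, 111.3] 163.6
low2 130 80 [ 413.2 -525.4] [49.4, 87.1] 138.7
low2 170 80 [ 413.1 -525.8] [48.6, 86.0] 138.7
low2 200 79 [ 413.2 -525.8] [47.8, 85.9] 138.9
up 130 126 [442.9 404.3] [64.7, 111.9] 160.0
up 170 125 [442.7 403.9] [64.1, 112.1] 159.7
up 200 125 [442.4 403.9] [63.3, 111.0] 160.3
car 130 198 [529.5   9.5] [82.5, 191.6] 13.0
car 170 196 [529.4   9.6] [81.7, 188.9] 13.0
car 200 195 [529.6   9.8] [80.6, 188.2] 13.0
load 130 361 [563.3 193.1] [112.8, 170.2] 1.6
load 170 358 [564.8 192.2] [110.6, 168.6] 0.7
load 200 356 [564.8 192.4] [110.3, 168.4] 0.7
press 130 355 [ 554.3 -173.2] [113.2, 162.4] 0.5
press 130 431 [ 554.3 -173.1] [140.1, 188.4] 0.5
press 170 350 [ 554.2 -173. ] [111.8, 161.0] 0.7
press 170 428 [ 554.2 -173. ] [138.0, 187.0] 0.6
press 200 350 [ 555.  -173.2] [111.0, 158.5] 0.7
press 200 427 [ 554.6 -173.1] [137.3, 185.5] 1.1
```

View pics/c0.png

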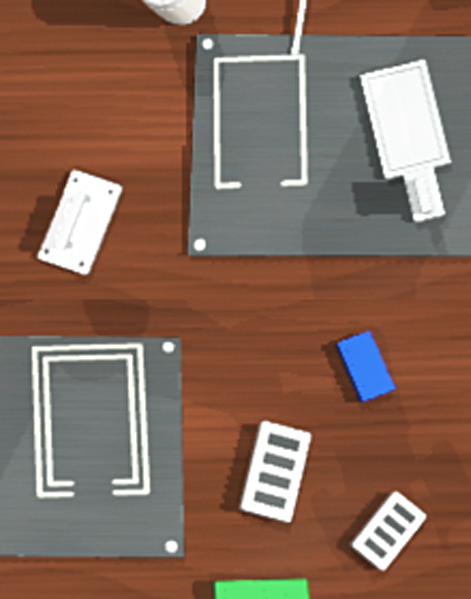

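```bash
python3 - <<'E'
from h import *
im=cv2.imread("pics/top0.png")
h=cv2.cvtColor(im,cv2.COLOR_BGR2HSV); m=((h[...,2]>=185)&(h[...,1]<60)).astype(np.uint8)
# carrier bed without tongue
b=np.zeros_like(m); b[172:258,222:276]=m[172:258,222:276]
b=cv2.morphologyEx(b,cv2.MORPH_CLOSE,np.ones((5,5))); b=cv2.morphologyEx(b,cv2.MORPH_OPEN,cv2.getStructuringElement(cv2.MORPH_ELLIPSE,(23,23)))
c=max(cv2.findContours(b,cv2.RETR_EXTERNAL,cv2.CHAIN_APPROX_NONE)[0],key=len).reshape(-1,2)
r=rect("top",c,.022); print("carrier bed",*r); a=np.radians(r[2]); print("grip",r[0]-98*np.array([np.cos(a),np.sin(a)]))
# screws
for bx in((150,166,164,177),(351,166,366,178),(147,258,160,270),(352,258,367,271)):
    q=[k for k in blobs(im,bx,170,amin=3)]; print("screw",[px2w("top",[k.mean(0)],.012)[0,:2].round(4)*1000 for k in q])
# mark lines: intensity-weighted sub-pixel crossings
g=im.min(2).astype(float)
def prof(p,q,n=200):
    P=np.linspace(p,q,n); X=np.c_[P,np.full(n,.010)]; u=w2px("top",X).astype(np.float32)
    v=cv2.remap(g.astype(np.float32),u[:,0][None],u[:,1][None],cv2.INTER_LINEAR)[0]; w=np.clip(v-130,0,None); return (P*w[:,None]).sum(0)/w.sum(),w.sum()
for nm,cx,cy,s in(("load",.555,.1923,(77,52)),("press",.5545,-.1731,(77,52))):
  for i in(-.04,0,.04):
    A=prof((cx+i,cy+.042),(cx+i,cy+.0595))[0][1]; B=prof((cx+i,cy-.042),(cx+i,cy-.0595))[0][1]; print(nm,"x",cx+i,"y+",round(A,4),"y-",round(B,4),"mid",round((A+B)/2,4))
  for j in(-.038,.038):
    A=prof((cx+.067,cy+j),(cx+.0855,cy+j)); B=prof((cx-.067,cy+j),(cx-.0855,cy+j)); print(nm,"j",j,A[0][0].round(4),B[0][0].round(4),((A[0]+B[0])/2)[0].round(4))
E
```

```text
carrier bed [554.7  15.8] [80.9, 136.6] 13.0
grip [459.21174586  -6.24520313]
screw [array([655.7, 256.4])]
screw [array([ 642.6, -271.6])]
screw [array([412.7, 263.2])]
screw [array([ 398.6, -265.3])]
load x 0.515 y+ 0.244 y- 0.1399 mid 0.1919
load x 0.555 y+ 0.2452 y- 0.1412 mid 0.1932
load x 0.5950000000000001 y+ 0.2458 y- 0.1419 mid 0.1938
load j -0.038 0.6376 0.4843 0.561
load j 0.038 0.6364 0.4826 0.5595
press x 0.5145 y+ -0.1218 y- -0.2255 mid -0.1737
press x 0.5545 y+ -0.1213 y- -0.225 mid -0.1732
press x 0.5945 y+ -0.1207 y- -0.2245 mid -0.1726
press j -0.038 0.632 0.4778 0.5549
press j 0.038 0.631 0.4771 0.554
```

Lookalikes of die_low: white with bars (408,230), smaller white with bars (461,258), blue (451,181), green (402,293). By size (111×61 vs 86×48 mm) I choose (408,230), and the crop confirms four bars. The handle block is at (98,254) and the carrier's fin at about (258,240). The load mark (single line) is on the left and the press mark (double line) on the right.

```bash
python3 -c "
from h import *
go(462,-5.6,150,-77)"
```

```text
now [ 228.7 -581.   221.7] phi -68.5 q6 -0.18 F [-0.2 -0.3  0.3] w 0.0870
twist 0.148 | dx -50.81 dy -35.67 dz 7.17
```

play_rows(increments=[0, 0, 0, 0.148, -3.8, -2.7, 0, 0, -3.8, -2.7, 0, 0, -3.8, -2.7, 0, 0, -3.8, -2.7, 0, 0], fingers=5, newtons=30)

```text
time: 0.6
position: [0.3001, -0.4072, 0.2221]
tool_rot: [0.782, -0.623, -0.0, -0.0]
ft_force: [1.1, 0.4, 0.7]
grip_width: 0.0559
```

play_rows(increments=[-3.8, -2.7, 0, 0, -3.8, -2.7, 0, 0, -3.8, -2.7, 0, 0, -3.8, -2.7, 0, 0, -3.8, -2.7, 0, 0])

```text
time: 1.1
position: [0.3889, -0.1918, 0.2224]
tool_rot: [0.782, -0.623, -0.0, -0.0]
ft_force: [1.1, 0.2, 0.9]
grip_width: 0.0504
```

play_rows(increments=[-3.8, -2.7, 0, 0, -3.8, -2.7, 0, 0, -3.0, -2.0, 3, 0, -2.0, -1.2, 3, 0, 0, 0, 0, 0])

```text
time: 1.6
position: [0.4415, -0.0481, 0.1596]
tool_rot: [0.784, -0.621, -0.004, 0.001]
ft_force: [-1.2, -0.8, 0.0]
grip_width: 0.0501
```

```bash
python3 -c "
from h import *
go(462,-5.6,39,-77); snap('top','a1',(190,150,330,290),4)"
```

```text
now [441.5 -48.1 159.6] phi -76.8 q6 0.98 F [-1.2 -0.8  0. ] w 0.0501
twist 0.004 | dx -3.68 dy -2.95 dz 12.06
```

View pics/a1.png

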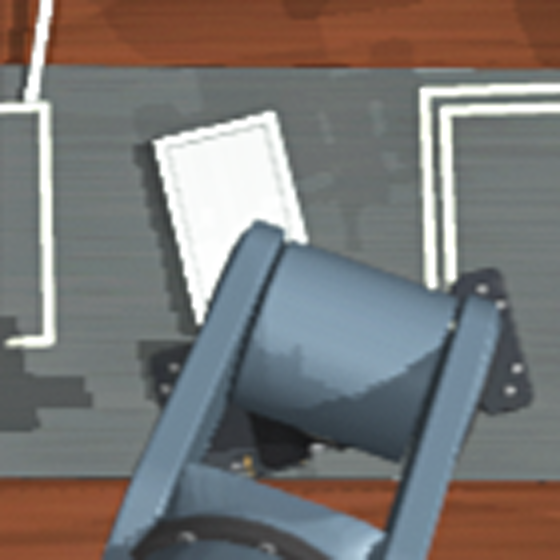

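play_rows(increments=[-1.8, -1.5, 0, 0, -1.9, -1.45, 1, 0, 0, 0, 3, 0, 0, 0, 2, 0, 0, 0, 0, 0])

```text
time: 2.15
position: [0.4638, -0.0099, 0.1018]
tool_rot: [0.782, -0.623, -0.001, 0.001]
ft_force: [0.5, -0.4, -0.0]
grip_width: 0.0499
```

```bash
python3 -c "
from h import *
go(462,-5.6,39,-77); snap('side','a2',(200,170,340,290),4)"
```

```text
now [463.8  -9.9 101.8] phi -77.1 q6 1.08 F [ 0.5 -0.4 -0. ] w 0.0499
twist -0.001 | dx -0.46 dy 0.08 dz 6.28
```

View pics/a2.png

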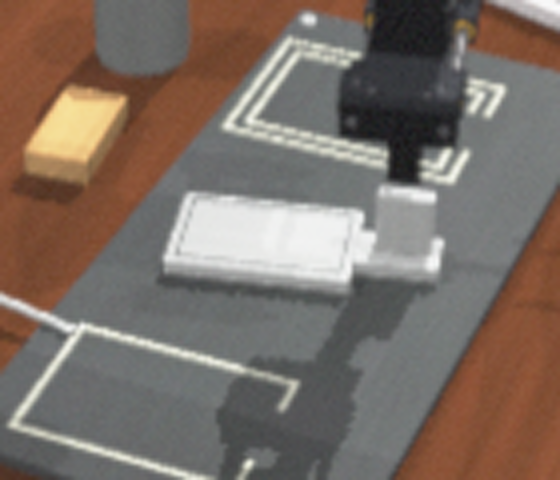

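```bash
python3 -c "
from h import *
print(px2w('side',[[294.2,217.2],[308.7,217.2],[294,220]],.072).round(4))
print(w2px('side',[[.4638,-.0099,.1018],[.458,.0145,.1018],[.4695,-.034,.1018]]))"
```

```text
[[ 0.4806 -0.0018  0.072 ]
 [ 0.444  -0.0174  0.072 ]
 [ 0.4766  0.0102  0.072 ]]
[[301.39645689 208.2302511 ]
 [300.30861195 213.69933953]
 [302.45056862 202.97815305]]
```

Fin centre is near (462,-7), which agrees with the top view. Descending in two steps.

play_rows(increments=[-0.3, 0.1, 0, 0, 0, 0, 2, 0, 0, 0, 2, 0, 0, 0, 1.7, 0, 0, 0, 0.5, 0])

```text
time: 2.7
position: [0.4632, -0.0066, 0.0407]
tool_rot: [0.782, -0.623, 0.0, -0.0]
ft_force: [-0.0, 0.4, -0.1]
grip_width: 0.0501
```

play_rows(increments=[0, 0, 0, 0, 0, 0, 0, 0, 0, 0, 0, 0, 0, 0, 0, 0, 0, 0, 0, 0], fingers=0.5, newtons=30)

```text
time: 3.2
position: [0.4632, -0.0062, 0.041]
tool_rot: [0.783, -0.623, 0.0, -0.0]
ft_force: [-0.1, -1.1, 0.3]
grip_width: 0.0177
```

```bash
cat >> h.py <<'E'
def carrier(im,box):
    # carrier bed's top from white mask; far edge and long sides
    h=cv2.cvtColor(im,cv2.COLOR_BGR2HSV); m=((h[...,2]>=185)&(h[...,1]<60)).astype(np.uint8)
    b=np.zeros_like(m); x0,y0,x1,y1=box; b[y0:y1,x0:x1]=m[y0:y1,x0:x1]
    c=max(cv2.findContours(b,cv2.RETR_EXTERNAL,cv2.CHAIN_APPROX_NONE)[0],key=len).reshape(-1,2)
    return c
E
python3 -c "
from h import *
go(462,-5.6,39,-77); im=snap('top','a3',(190,150,330,290),4); snap('side','a4',(200,170,340,290),4)"
```

```text
now [463.2  -6.2  41. ] phi -77.0 q6 1.09 F [-0.1 -1.1  0.3] w 0.0177
twist -0.000 | dx -0.09 dy 0.11 dz 0.20
```

View pics/a3.png

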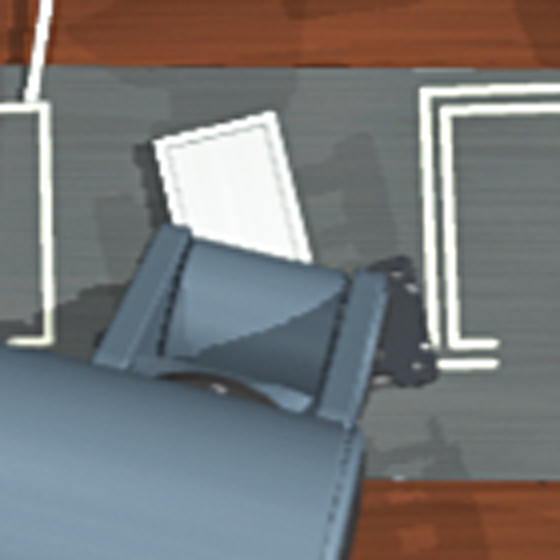

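View pics/a4.png

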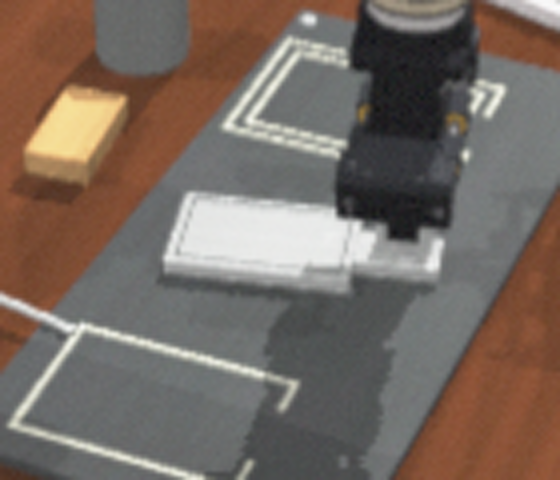

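play_rows(increments=[0, 0, 0, 0, 0, 0, 0, 0, 0, 0, 0, 0, 0, 0, 0, 0], newtons=40)

```text
time: 3.7
position: [0.463, -0.0061, 0.0408]
tool_rot: [0.783, -0.622, 0.0, -0.0]
ft_force: [-0.5, 0.8, 6.1]
grip_width: 0.0119
```

```bash
python3 -c "
from h import *
w=px2w('top',[[228.1,185.3],[258.6,178.1]],.022)*1000;print(w.round(1)); m=w.mean(0)[:2]; d=w[0]-w[1]; a=np.arctan2(-d[0],d[1]); u=np.array([np.cos(a),np.sin(a)]); print('yaw',np.degrees(a),'origin',m-65*u,'fin',m-163*u)
go(462.3,190.9,41,-88.8)"
```

```text
[[610.7  69.8  22. ]
 [628.3  -9.6  22. ]]
yaw 12.492522828884454 origin [555.99226759  16.0135808 ] fin [460.31249164  -5.18501522]
now [463.   -6.1  40.8] phi -77.0 q6 1.09 F [-0.5  0.8  6.1] w 0.0119
twist 0.206 | dx -19.70 dy -0.34 dz -0.02
```

play_rows(increments=[0, 0, 0, 0.07, 0, 0, 0, 0.07, 0, 0, 0, 0.066, -1.5, 0, 0, 0, -2.2, 0, 0, 0])

```text
time: 4.2
position: [0.464, 0.0293, 0.0409]
tool_rot: [0.714, -0.701, 0.002, -0.001]
ft_force: [0.8, -9.2, 7.9]
grip_width: 0.0119
```

play_rows(increments=[-2.5, 0, 0, 0, -2.5, 0, 0, 0, -2.5, 0, 0, 0, -2.5, 0, 0, 0, -2.5, 0, 0, 0])

```text
time: 4.7
position: [0.4604, 0.1557, 0.0409]
tool_rot: [0.714, -0.7, 0.001, -0.0]
ft_force: [0.5, -5.6, 3.1]
grip_width: 0.0118
```

play_rows(increments=[-2, 0, 0, 0, -1.5, -0.2, 0, 0, 0, 0, 0, 0, 0, 0, 0, 0, 0, 0, 0, 0])

```text
time: 5.2
position: [0.4613, 0.1916, 0.0409]
tool_rot: [0.715, -0.7, 0.0, -0.001]
ft_force: [-0.5, 4.7, 4.8]
grip_width: 0.0121
```

```bash
python3 -c "
from h import *
go(462.3,190.9,41,-88.8); snap('top','b1',(130,150,270,290),4); snap('side','b2',(180,200,320,320),4)"
```

```text
now [461.3 191.6  40.9] phi -88.8 q6 1.72 F [-0.5  4.7  4.8] w 0.0121
twist 0.000 | dx 0.07 dy -0.10 dz -0.01
```

View pics/b1.png

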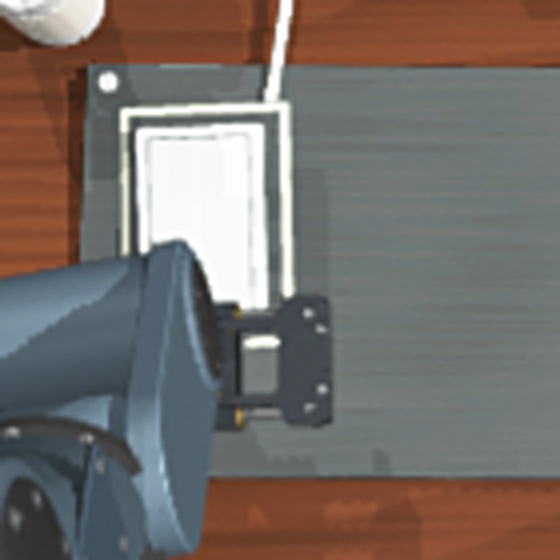

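View pics/b2.png

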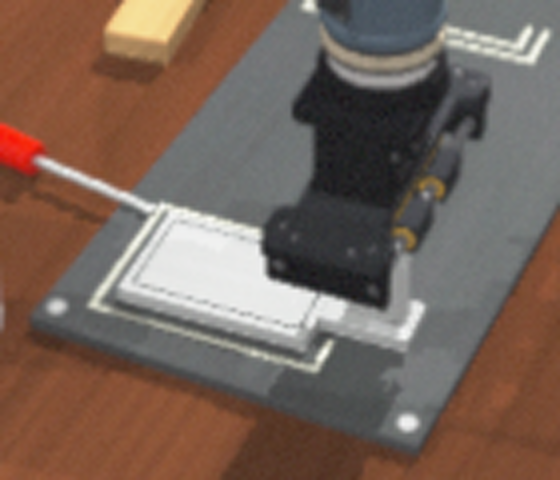

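```bash
cat >> h.py <<'E'
def edge(name,im,A,B,z,half=.008,up=True,n=15):
    # sub-pixel: points on a straight edge near A->B (m) on plane z, by the strongest gradient across it
    g=cv2.GaussianBlur(im.min(2),(0,0),.7).astype(np.float32); A=np.array(A);B=np.array(B); t=(B-A)/np.hypot(*(B-A)); nn=np.array([-t[1],t[0]]); out=[]
    s=np.linspace(-half,half,65)
    for f in np.linspace(.08,.92,n):
        P=A+f*(B-A)+s[:,None]*nn; u=w2px(name,np.c_[P,np.full(65,z)]).astype(np.float32)
        d=np.abs(np.gradient(cv2.remap(g,u[:,0][None],u[:,1][None],cv2.INTER_CUBIC)[0])); k=d>d.max()*.5
        out.append(P[0]+nn*((s[k]*d[k]).sum()/d[k].sum()+half))
    vx,vy,x,y=cv2.fitLine(np.array(out,np.float32)*1000,cv2.DIST_HUBER,0,.5,.01).ravel()
    return np.array([x,y]).round(1),round(float(np.degrees(np.arctan2(vy,vx))),2)
E
python3 -c "
from h import *
im=robot.camera('top'); 
u=px2w('top',[[130+136/4,150+127/4],[130+264/4,150+124/4],[130+264/4,150+290/4]],.022); print(u.round(4)*1000)
print('far',edge('top',im,u[0,:2],u[1,:2],.022)); print('right',edge('top',im,u[1,:2],u[2,:2],.022)); print('left',edge('top',im,u[0,:2],u[0,:2]+[-.085,-.001],.022))
"
```

```text
[[622.9 235.1  22. ]
 [623.4 152.8  22. ]
 [515.3 152.6  22. ]]
far (array([625.9, 191. ], dtype=float32), -89.08)
right (array([562.2, 151.5], dtype=float32), 0.89)
left (array([581.6, 236.2], dtype=float32), 1.58)
```

play_rows(increments=[0, 0, 0, 0, 0, 0, 0, 0, 0, 0, 0, 0, 0, 0, -2, 0, 0, 0, -5, 0], fingers=5)

```text
time: 5.85
position: [0.4578, 0.1897, 0.1078]
tool_rot: [0.714, -0.7, -0.003, 0.004]
ft_force: [1.8, -0.3, 0.9]
grip_width: 0.0438
```

play_rows(increments=[0, 0, -3, 0, 3, 0, 0, 0.1, 5, 0, 0, 0.1, 5, 0, 0, 0.1, 5, 0, 0, 0], fingers=8.5)

```text
time: 6.35
position: [0.4351, 0.0117, 0.1406]
tool_rot: [-0.602, 0.799, -0.001, 0.0]
ft_force: [0.4, -0.9, -0.1]
grip_width: 0.0808
```

play_rows(increments=[5, 0, 0, 0, 5, 0, 0, 0, 5, 0, 0, 0, 5, 0, 0, 0, 5, 0, 0, 0])

```text
time: 6.85
position: [0.3645, -0.2285, 0.1404]
tool_rot: [-0.601, 0.799, 0.0, -0.0]
ft_force: [1.3, -0.4, 0.5]
grip_width: 0.0847
```

```bash
python3 -c "
from h import *
go(486.7,-394.5,140,-106.4)
im=snap('top','b3',(130,150,270,290),4)
print('far',edge('top',im,(.626,.232),(.626,.154),.022)); print('right22',edge('top',im,(.62,.153),(.51,.151),.022)); print('left',edge('top',im,(.62,.236),(.51,.234),.022))
for lo in (150,185): 
  for c in blobs(im,(385,200,432,262),lo): print(*rect('top',c,.018))
"
```

```text
now [ 364.5 -228.5  140.4] phi 254.0 q6 1.03 F [ 1.3 -0.4  0.5] w 0.0847
twist 0.006 | dx 12.47 dy -16.40 dz 0.04
far (array([627.9, 191.6], dtype=float32), -88.23)
right22 (array([561.1, 150.8], dtype=float32), 1.69)
left (array([568.3, 236.5], dtype=float32), 1.18)
[ 486.7 -394.7] [62.6, 112.1] 163.6
[ 487.  -394.9] [61.6, 111.5] 163.6
```

View pics/b3.png

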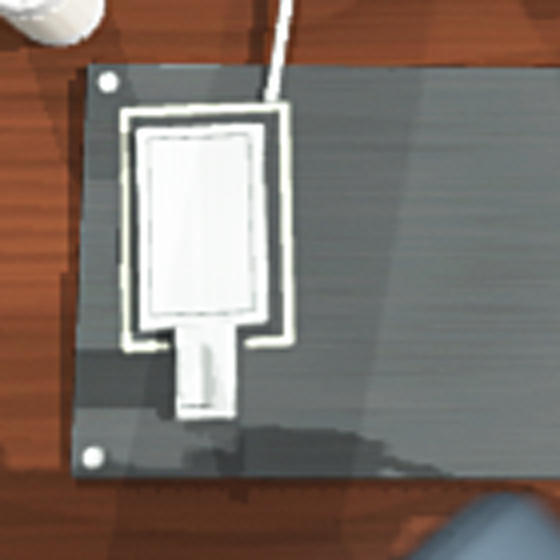

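```bash
cat >> h.py <<'E'
def frame(im,cx,cy,yaw,name="top",z=.022,hx=58,hy=33,half=4.5):
    # dark frame line on the carrier (mm): fit each side by darkness-weighted crossings
    g=255-im.min(2).astype(np.float32); a=np.radians(yaw); ux=np.array([np.cos(a),np.sin(a)]); uy=np.array([-ux[1],ux[0]]); c=np.array([cx,cy]); res=[]
    s=np.linspace(-half,half,37)
    for n,t,h,L in((ux,uy,hx,hy),(-ux,uy,hx,hy),(uy,ux,hy,hx),(-uy,ux,hy,hx)):
        o=[]
        for f in np.linspace(-.8,.8,21):
            P=c+n*h+t*f*L+s[:,None]*n; u=w2px(name,np.c_[P/1000,np.full(37,z)]).astype(np.float32)
            v=cv2.remap(g,u[:,0][None],u[:,1][None],cv2.INTER_CUBIC)[0]; b=np.interp(s,[s[0],s[-1]],[v[:3].mean(),v[-3:].mean()]); w=np.clip(v-b,0,None)
            if w.max()>8: o.append(((s*w).sum()/w.sum(),f*L))
        o=np.array(o)
        if len(o)>4: k=np.polyfit(o[:,1],o[:,0],1); res.append((round(float(np.median(o[:,0])),2),round(float(np.degrees(k[0])),2),len(o)))
        else: res.append(None)
    return res  # offsets outward +x,-x,+y,-y ; slope
E
python3 -c "
from h import *
im=robot.camera('top'); print(frame(im,561,194,1.2))"
```

```text
[(-1.83, -0.8, 21), (0.8, -0.19, 21), (0.14, -0.41, 21), (-0.92, -0.41, 21)]
```

play_rows(increments=[3, -4, 0, 0, 3, -4, 0, 0, 3, -4, 0, 0, 2.5, -3.3, 0, 0, 0.8, -1.1, 0, 0], fingers=8.7)

```text
time: 7.45
position: [0.4924, -0.3939, 0.1404]
tool_rot: [-0.601, 0.799, -0.002, 0.0]
ft_force: [-0.5, 0.4, -0.0]
grip_width: 0.0869
```

play_rows(increments=[0, 0, 5, 0, 0, 0, 4, 0, 0, 0, 0, 0, 0, 0, 0, 0])

```text
time: 7.85
position: [0.4893, -0.3891, 0.05]
tool_rot: [-0.602, 0.799, 0.001, -0.0]
ft_force: [1.4, -0.5, 0.7]
grip_width: 0.0868
```

```bash
python3 -c "
from h import *
go(486.7,-394.7,5,-106.4); snap('top','c1',(360,180,460,280),5);snap('side','c2',(280,130,380,210),5)"
```

```text
now [ 489.3 -389.1   50. ] phi 254.0 q6 1.00 F [ 1.4 -0.5  0.7] w 0.0868
twist 0.007 | dx 0.61 dy 0.09 dz 4.50
```

View pics/c2.png

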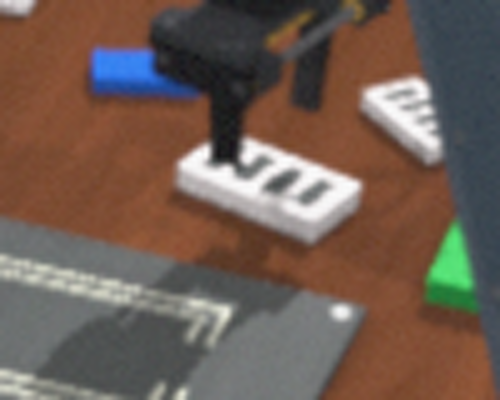

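play_rows(increments=[0.6, 0.1, 0, 0.007, 0, 0, 2, 0, 0, 0, 1.7, 0, 0, 0, 0.7, 0, 0, 0, 0, 0])

```text
time: 8.45
position: [0.487, -0.3959, 0.0069]
tool_rot: [-0.599, 0.801, -0.0, -0.0]
ft_force: [0.5, 0.5, 0.5]
grip_width: 0.0871
```

play_rows(increments=[0, 0, 0, 0, 0, 0, 0, 0, 0, 0, 0, 0, 0, 0, 0, 0, 0, 0, 0, 0], fingers=5.5, newtons=30)

```text
time: 8.95
position: [0.4873, -0.3957, 0.007]
tool_rot: [-0.599, 0.801, -0.0, 0.0]
ft_force: [-0.2, 0.6, 1.7]
grip_width: 0.0596
```

```bash
python3 -c "
from h import *
go(486.7,-394.7,5,-106.4); im=snap('top','c3',(360,180,460,280),5);snap('side','c4',(280,130,380,210),5)"
```

```text
now [ 487.3 -395.7    7. ] phi 253.6 q6 1.00 F [-0.2  0.6  1.7] w 0.0596
twist 0.000 | dx -0.08 dy 0.08 dz 0.20
```

View pics/c3.png

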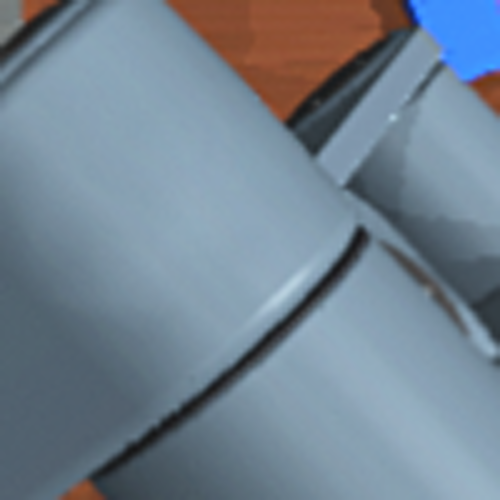

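View pics/c4.png

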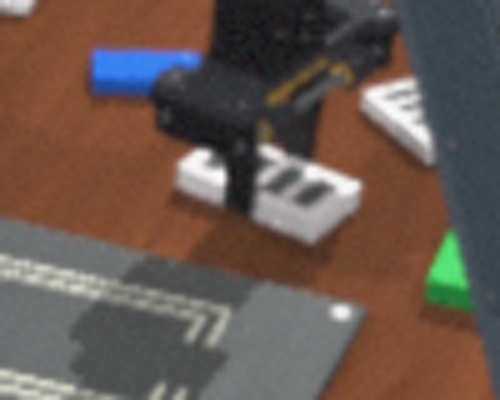

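play_rows(increments=[0, 0, -1, 0, 0, 0, -4, 0, 0, 0, -3, -0.1, 0, 0, -2, -0.1, 0, 0, 0, -0.109])

```text
time: 9.55
position: [0.4885, -0.397, 0.1102]
tool_rot: [0.717, -0.697, 0.003, 0.0]
ft_force: [0.6, -0.5, -2.8]
grip_width: 0.0595
```

play_rows(increments=[-2.5, -0.4, 0, 0, -4.5, -0.7, 0, 0, -4.5, -0.7, 0, 0, -4.5, -0.7, 0, 0, -4.5, -0.7, 0, 0])

```text
time: 10.05
position: [0.5138, -0.188, 0.1065]
tool_rot: [0.715, -0.699, -0.001, 0.0]
ft_force: [1.2, -0.2, -2.8]
grip_width: 0.0598
```

play_rows(increments=[-4.5, -0.7, 0, 0, -4.5, -0.7, 0, 0, -4.5, -0.7, 0, 0, -4.5, -0.7, 0, 0, -4.5, -0.7, 0, 0])

```text
time: 10.55
position: [0.5437, 0.0378, 0.1066]
tool_rot: [0.715, -0.699, -0.0, 0.0]
ft_force: [1.6, 0.7, -3.6]
grip_width: 0.0597
```

play_rows(increments=[-4.5, -0.7, 0, 0, -4.5, -0.7, 0, 0, -3.5, -0.4, 0, 0, -2, -0.2, 0, 0, 0, 0, 0, 0])

```text
time: 11.05
position: [0.5603, 0.1843, 0.1065]
tool_rot: [0.717, -0.697, -0.0, -0.0]
ft_force: [-0.2, -0.5, -3.1]
grip_width: 0.0594
```

```bash
python3 -c "
from h import *
go(560.4,194.5,29,-88.7); snap('side','d1',(160,130,320,310),3)"
```

```text
now [560.3 184.3 106.5] phi -88.5 q6 1.67 F [-0.2 -0.5 -3.1] w 0.0594
twist 0.004 | dx -1.02 dy -0.03 dz 7.75
```

View pics/d1.png

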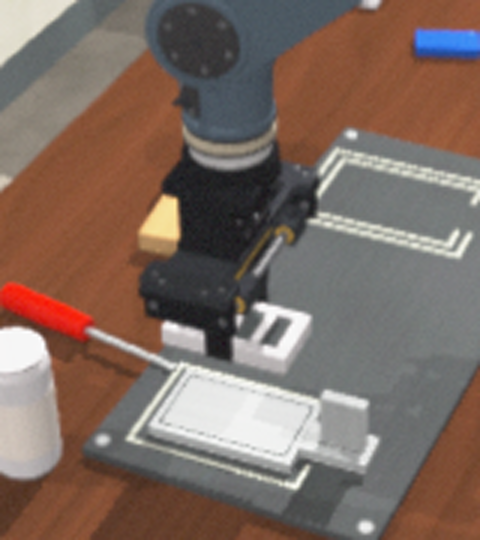

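Die is held level. Shift 1 cm, then descend to just above the carrier.

play_rows(increments=[-1.0, 0, 0, 0.004, 0, 0, 3, 0, 0, 0, 3, 0, 0, 0, 0.9, 0, 0, 0, 0, 0])

```text
time: 11.6
position: [0.5594, 0.1903, 0.0361]
tool_rot: [0.713, -0.701, -0.001, 0.002]
ft_force: [1.1, -0.4, -2.9]
grip_width: 0.0596
```

```bash
python3 -c "
from h import *
go(560.4,194.5,29,-88.7); snap('side','d2',(180,220,310,310),5)"
```

```text
now [559.4 190.3  36.1] phi -89.0 q6 1.69 F [ 1.1 -0.4 -2.9] w 0.0596
twist -0.005 | dx -0.41 dy -0.11 dz 0.71
```

View pics/d2.png

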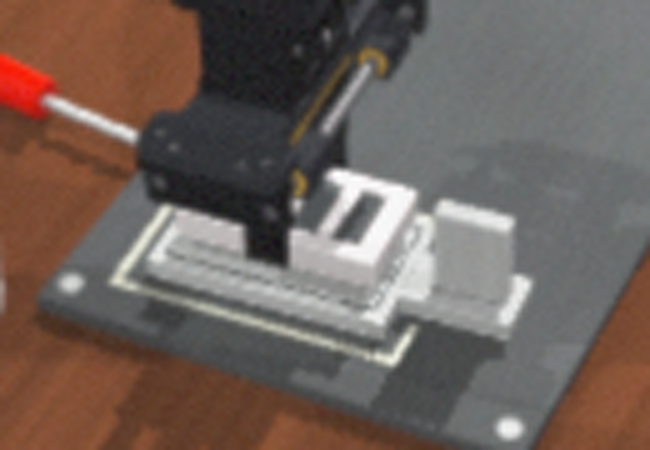

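play_rows(increments=[-0.4, -0.1, 0, -0.004, 0, 0, 0, 0, 0, 0, 0, 0])

```text
time: 11.95
position: [0.5625, 0.1956, 0.0388]
tool_rot: [0.715, -0.699, 0.001, -0.001]
ft_force: [0.1, -1.3, -3.6]
grip_width: 0.0596
```

```bash
python3 -c "
from h import *
go(560.4,194.5,29,-88.7)"
```

```text
now [562.5 195.6  38.8] phi -88.7 q6 1.69 F [ 0.1 -1.3 -3.6] w 0.0596
twist 0.000 | dx 0.11 dy 0.21 dz 0.98
```

play_rows(increments=[0, 0, 0, 0, 0, 0, 0, 0, 0, 0, 0, 0])

```text
time: 12.25
position: [0.5616, 0.1953, 0.0377]
tool_rot: [0.715, -0.699, 0.0, -0.0]
ft_force: [-0.8, -0.6, -2.6]
grip_width: 0.0596
```

```bash
python3 -c "
from h import *
go(560.4,194.5,29,-88.7)"
```

```text
now [561.6 195.3  37.7] phi -88.7 q6 1.69 F [-0.8 -0.6 -2.6] w 0.0596
twist 0.000 | dx 0.08 dy 0.13 dz 0.87
```

play_rows(increments=[0.08, 0.12, 0.3, 0, 0, 0, 0.2, 0, 0, 0, 0.15, 0, 0, 0, 0.1, 0, 0, 0, 0, 0])

```text
time: 12.75
position: [0.5603, 0.1945, 0.0298]
tool_rot: [0.715, -0.699, -0.0, 0.0]
ft_force: [0.9, 0.9, -2.9]
grip_width: 0.0598
```

play_rows(increments=[0, 0, 0.05, 0, 0, 0, 0.05, 0, 0, 0, 0, 0, 0, 0, 0, 0, 0, 0, 0, 0])

```text
time: 13.25
position: [0.5604, 0.1945, 0.0291]
tool_rot: [0.715, -0.699, 0.0, -0.0]
ft_force: [-0.3, -0.4, -2.5]
grip_width: 0.0598
```

```bash
python3 -c "
from h import *
go(560.4,194.5,29,-88.7); snap('side','d3',(180,220,310,310),5)"
```

```text
now [560.4 194.5  29.1] phi -88.7 q6 1.69 F [-0.3 -0.4 -2.5] w 0.0598
twist 0.000 | dx -0.00 dy 0.00 dz 0.01
```

View pics/d3.png

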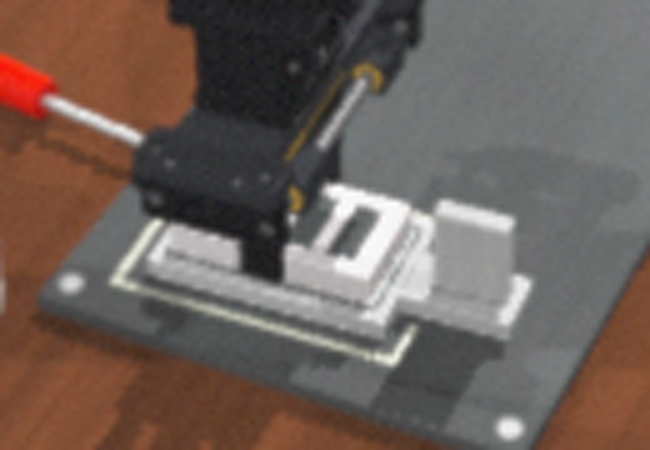

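play_rows(increments=[0, 0, 0.05, 0, 0, 0, 0, 0, 0, 0, 0, 0])

```text
time: 13.6
position: [0.5605, 0.1945, 0.029]
tool_rot: [0.715, -0.699, 0.0, -0.0]
ft_force: [-1.4, -0.7, 1.6]
grip_width: 0.0596
```

play_rows(increments=[0, 0, 0.05, 0, 0, 0, 0, 0, 0, 0, 0, 0])

```text
time: 13.9
position: [0.5605, 0.1945, 0.029]
tool_rot: [0.715, -0.699, 0.0, -0.0]
ft_force: [-2.2, 0.5, 5.6]
grip_width: 0.0594
```

play_rows(increments=[0, 0, 0.05, 0, 0, 0, 0, 0, 0, 0, 0, 0])

```text
time: 14.2
position: [0.5605, 0.1945, 0.0289]
tool_rot: [0.715, -0.699, 0.0, -0.0]
ft_force: [-3.1, -0.2, 8.5]
grip_width: 0.0594
```

play_rows(increments=[0, 0, -0.12, 0, 0, 0, 0, 0, 0, 0, 0, 0, 0, 0, 0, 0, 0, 0, 0, 0], fingers=8.0)

```text
time: 14.7
position: [0.5605, 0.1945, 0.0285]
tool_rot: [0.715, -0.699, -0.0, 0.0]
ft_force: [-0.2, -0.0, -0.0]
grip_width: 0.0793
```

play_rows(increments=[0, 0, -1, 0, 0, 0, -4, 0, 0, 0, -5, 0, -4, 1, 0, 0, -4, 4, 0, 0])

```text
time: 15.2
position: [0.5191, 0.27, 0.1323]
tool_rot: [0.714, -0.7, 0.003, -0.005]
ft_force: [-0.1, 1.0, -0.8]
grip_width: 0.0799
```

play_rows(increments=[-4, 3, 0, 0, 0, 4, 0, 0, 0, 0, 0, 0, 0, 0, 0, 0], fingers=5)

```text
time: 15.6
position: [0.4418, 0.3076, 0.1295]
tool_rot: [0.716, -0.698, 0.0, -0.0]
ft_force: [0.2, 0.2, -0.1]
grip_width: 0.0559
```

```bash
python3 -c "
from h import *
go(442.7,404,120,-110); im=snap('top','e1',(60,150,270,290),3.8)
print(frame(im,559.7,194.5,1.3))
for z,nm in ((.040,'dielow'),):
  print(nm,frame(im,559.7,194.5,1.3))
for lo in(140,170,200,225):
  for c in blobs(im,(70,220,125,285),lo): print('up',lo,*rect('top',c,.012))
"
```

```text
now [441.8 307.6 129.5] phi -88.6 q6 1.95 F [ 0.2  0.2 -0.1] w 0.0559
twist 0.374 | dx -9.09 dy 3.21 dz 0.95
[(1.26, 0.03, 9), (-0.61, -0.27, 20), (2.1, -0.32, 14), (-1.07, -0.17, 21)]
dielow [(1.26, 0.03, 9), (-0.61, -0.27, 20), (2.1, -0.32, 14), (-1.07, -0.17, 21)]
```

View pics/e1.png

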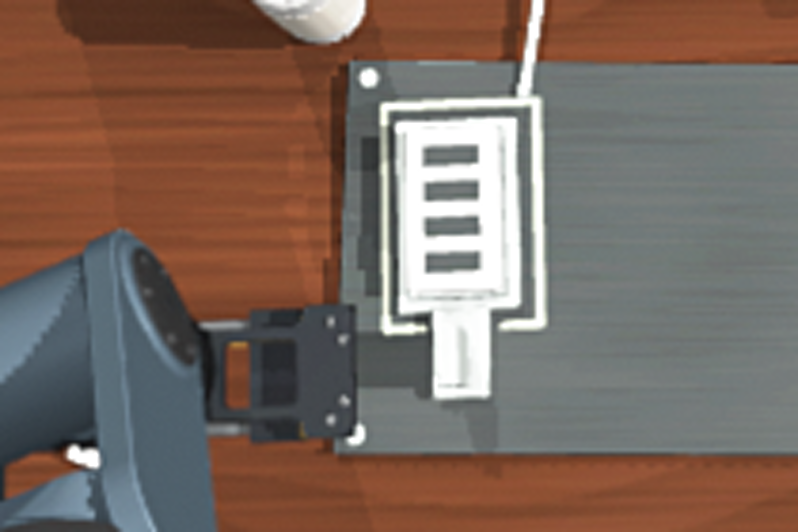

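play_rows(increments=[0, 0, 0, 0.13, 0, 0, 0, 0.13, 0, 0, 0, 0.114, -4.5, 1.6, 0, 0, -4.6, 1.6, 0, 0])

```text
time: 16.15
position: [0.4467, 0.4034, 0.1293]
tool_rot: [-0.57, 0.821, -0.0, 0.001]
ft_force: [1.2, -0.4, 0.6]
grip_width: 0.05
```

play_rows(increments=[0, 0, 2.5, 0, 0, 0, 2.5, 0, 0, 0, 0, 0, 0, 0, 0, 0, 0, 0, 0, 0])

```text
time: 16.65
position: [0.4455, 0.4037, 0.08]
tool_rot: [-0.572, 0.82, -0.0, 0.001]
ft_force: [-0.2, -0.6, -0.4]
grip_width: 0.0501
```

```bash
python3 -c "
from h import *
go(443,405,20,-110); im=snap('side','e2',(190,290,310,380),5)
im=snap('top','e3',(60,150,270,290),3.8)
h=cv2.cvtColor(im,cv2.COLOR_BGR2HSV)[...,2]; 
m=np.zeros_like(h); m[183:224,168:188]=(h[183:224,168:188]<150)
cs=[c for c in cv2.findContours(m,cv2.RETR_EXTERNAL,cv2.CHAIN_APPROX_NONE)[0] if cv2.contourArea(c)>15]
w=np.array([px2w('top',[np.array(cv2.minAreaRect(c)[0])],.040)[0,:2]*1000 for c in cs]); print(w.round(1),w.mean(0))
"
```

```text
now [445.5 403.7  80. ] phi 249.8 q6 2.47 F [-0.2 -0.6 -0.4] w 0.0501
twist -0.003 | dx -0.03 dy 0.28 dz 6.00
[[524.6 194.1]
 [548.8 194.2]
 [571.9 194.4]
 [597.7 194.5]] [560.73588487 194.29698451]
```

View pics/e2.png

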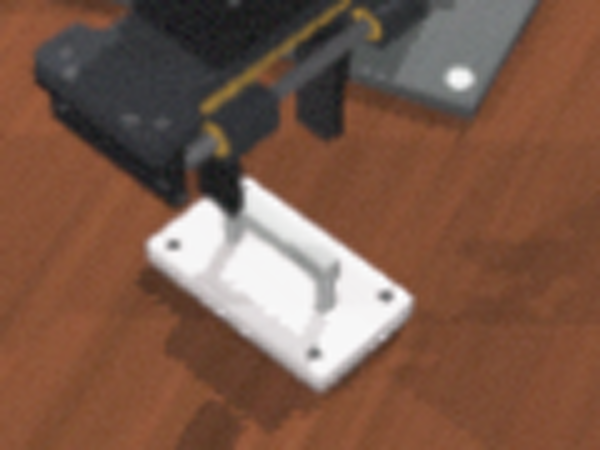

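```bash
python3 -c "
from h import *
f=lambda p,z:px2w('side',np.array(p)/5+[190,290],z)*1000
w=f([[148,243],[243,182],[412,301],[321,383]],.012); print(w.round(1),w.mean(0)); print(f([[325,308],[237,232]],.014))
for p in f([[235,225],[330,268]],.046): print(p)
d=w[2]-w[1]; e=w[3]-w[0]; print(np.degrees(np.arctan2(d[1],d[0])),np.degrees(np.arctan2(e[1],e[0])))
c=w.mean(0); go(c[0],c[1],20,-110)"
```

```text
[[501.  414.8  12. ]
 [477.1 364.7  12. ]
 [378.7 398.7  12. ]
 [397.5 455.5  12. ]] [438.57544511 408.39746611  12.        ]
[[411.83476344 418.68743472  14.        ]
 [466.06619157 394.44052424  14.        ]]
[455.96985011 415.20644066  46.        ]
[407.94692876 421.01448321  46.        ]
160.958530968068 158.52737752781533
now [445.1 403.8  80.2] phi 249.8 q6 2.47 F [-0.8 -0.1 -0. ] w 0.0499
twist -0.003 | dx -0.21 dy 0.77 dz 6.02
```

```bash
python3 -c "
from h import *
print(px2w('side',[[281.8,305.4]],.012)*1000)
im=cv2.imread('pics/top0.png'); cv2.imwrite('pics/e4.png',cv2.resize(im[225:285,70:125],None,fx=10,fy=10,interpolation=cv2.INTER_CUBIC))
"
```

```text
[[410.01585438 263.85790555  12.        ]]
```

View pics/e4.png

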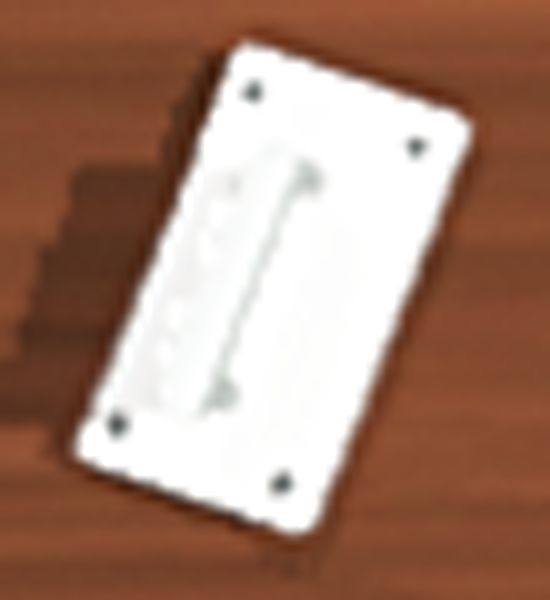

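```bash
python3 -c "
from h import *
w=px2w('top',(np.array([[253,91],[416,146],[117,425],[281,485]])+.5)/10-.5+[70,225],.012)*1000; print(w.round(1),w.mean(0)); d=w[0]-w[2]+w[1]-w[3]; print(np.degrees(np.arctan2(d[1],d[0])))
s=px2w('side',(np.array([[173,244],[386,296]])+.5)/5-.5+[190,290],.012)*1000; print(s,s.mean(0))
c=w.mean(0); go(c[0],c[1],20,-110)"
```

```text
[[492.8 411.1  12. ]
 [477.8 369.7  12. ]
 [408.9 442.4  12. ]
 [392.8 401.1  12. ]] [443.07991296 406.08997336  12.        ]
-20.346301716480678
[[491.72921397 410.08292853  12.        ]
 [391.61175745 399.83681969  12.        ]] [441.67048571 404.95987411  12.        ]
now [445.1 403.8  80.2] phi 249.8 q6 2.47 F [-0.8 -0.1 -0. ] w 0.0499
twist -0.003 | dx -0.14 dy 0.27 dz 6.02
```

play_rows(increments=[-0.1, 0.3, 0, 0, 0, 0, 2.5, 0, 0, 0, 2.5, 0, 0, 0, 1.0, 0, 0, 0, 0, 0])

```text
time: 17.25
position: [0.4403, 0.4051, 0.0178]
tool_rot: [-0.573, 0.82, 0.0, -0.001]
ft_force: [-0.4, -0.1, 0.4]
grip_width: 0.0502
```

play_rows(increments=[0, 0, 0, 0, 0, 0, 0, 0, 0, 0, 0, 0, 0, 0, 0, 0, 0, 0, 0, 0], fingers=0.8, newtons=30)

```text
time: 17.75
position: [0.4415, 0.4058, 0.0192]
tool_rot: [-0.573, 0.82, -0.0, 0.0]
ft_force: [-0.4, -0.3, 0.1]
grip_width: 0.0175
```

play_rows(increments=[0, 0, 0, 0, 0, 0, 0, 0, 0, 0, 0, 0, 0, 0, 0, 0])

```text
time: 18.15
position: [0.4416, 0.4059, 0.0191]
tool_rot: [-0.573, 0.82, 0.0, 0.0]
ft_force: [-0.4, 0.3, 2.7]
grip_width: 0.0115
```

```bash
python3 -c "
from h import *
go(442.5,405.6,20,-110.2); im=snap('side','e5',(190,290,310,380),5)"
```

```text
now [441.6 405.9  19.1] phi 249.9 q6 2.48 F [-0.4  0.3  2.7] w 0.0115
twist 0.001 | dx -0.01 dy -0.09 dz -0.09
```

View pics/e5.png

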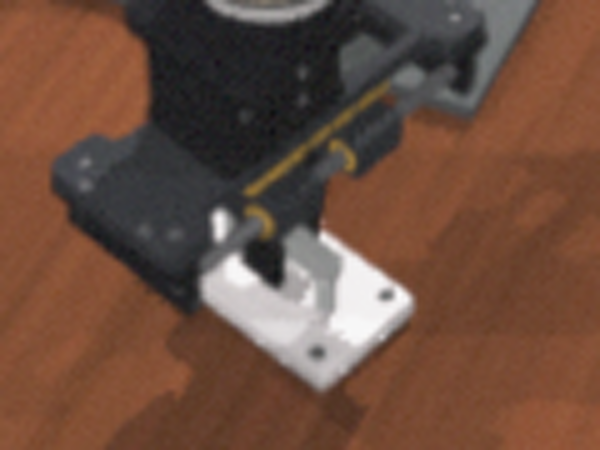

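play_rows(increments=[0, 0, -1, 0, 0, 0, -4, 0, 0, 0, -4, -0.12, 0, 0, -2, -0.13, 0, 0, 0, -0.123])

```text
time: 18.7
position: [0.443, 0.4066, 0.1326]
tool_rot: [0.717, -0.697, 0.001, -0.003]
ft_force: [-0.0, -0.3, -2.6]
grip_width: 0.0118
```

play_rows(increments=[2, 0, 0, 0, 4, -1, 0, 0, 4, -2, 0, 0, 4, -2.5, 0, 0, 3.4, -2.8, 0, 0])

```text
time: 19.2
position: [0.527, 0.2313, 0.1286]
tool_rot: [0.715, -0.699, -0.001, 0.001]
ft_force: [0.8, 0.5, -1.7]
grip_width: 0.0118
```

play_rows(increments=[2.5, -2, 0, 0, 1.5, -1, 0, 0, 0, 0, 3, 0, 0, 0, 1, 0, 0, 0, 0, 0])

```text
time: 19.7
position: [0.5558, 0.1943, 0.0867]
tool_rot: [0.715, -0.699, -0.002, 0.003]
ft_force: [-1.1, 1.1, -2.3]
grip_width: 0.0114
```

play_rows(increments=[0, 0, 0, 0, 0, 0, 0, 0, 0, 0, 0, 0])

```text
time: 20.0
position: [0.5593, 0.1948, 0.0897]
tool_rot: [0.715, -0.699, 0.001, -0.001]
ft_force: [-1.1, 0.1, -2.5]
grip_width: 0.0118
```

```bash
python3 -c "
from h import *
go(559.6,194.4,59.1,-88.7); im=snap('side','f1',(180,180,320,310),5)"
```

```text
now [559.3 194.8  89.7] phi -88.7 q6 1.69 F [-1.1  0.1 -2.5] w 0.0118
twist 0.000 | dx 0.04 dy -0.03 dz 3.06
```

View pics/f1.png

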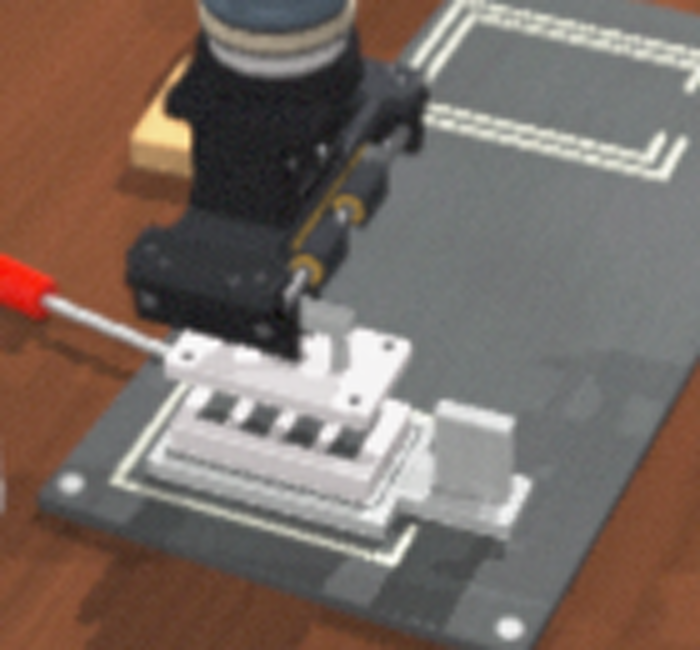

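play_rows(increments=[0.04, 0, 1.2, 0, 0, 0, 0.8, 0, 0, 0, 0.5, 0, 0, 0, 0.2, 0, 0, 0, 0.1, 0])

```text
time: 20.55
position: [0.5587, 0.1936, 0.0601]
tool_rot: [0.715, -0.699, -0.0, 0.0]
ft_force: [-0.8, -0.1, -2.5]
grip_width: 0.0113
```

play_rows(increments=[0, 0, 0, 0, 0, 0, 0, 0, 0, 0, 0, 0, 0, 0, 0, 0])

```text
time: 20.95
position: [0.5591, 0.1937, 0.061]
tool_rot: [0.715, -0.699, 0.0, -0.0]
ft_force: [-0.7, 1.5, -2.2]
grip_width: 0.0119
```

```bash
python3 -c "
from h import *
go(559.6,194.4,59.1,-88.7); im=snap('side','f2',(190,210,310,310),6)"
```

```text
now [559.1 193.7  61. ] phi -88.8 q6 1.69 F [-0.7  1.5 -2.2] w 0.0119
twist -0.001 | dx -0.06 dy -0.05 dz 0.19
```

View pics/f2.png

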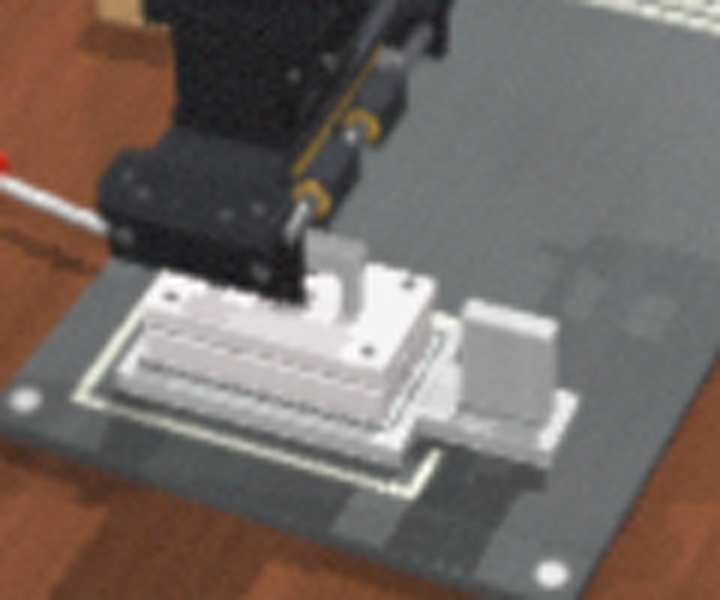

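Aligned; 2 mm to go. Lowering in half-millimetre steps until contact.

play_rows(increments=[-0.06, -0.05, 0.05, 0, 0, 0, 0.05, 0, 0, 0, 0.05, 0, 0, 0, 0, 0, 0, 0, 0, 0])

```text
time: 21.5
position: [0.5594, 0.1943, 0.0592]
tool_rot: [0.715, -0.699, -0.0, 0.0]
ft_force: [1.1, 0.7, -1.4]
grip_width: 0.0113
```

play_rows(increments=[0, 0, 0.05, 0, 0, 0, 0, 0, 0, 0, 0, 0])

```text
time: 21.8
position: [0.5594, 0.1943, 0.0591]
tool_rot: [0.715, -0.699, 0.0, -0.0]
ft_force: [-0.7, -0.5, 1.6]
grip_width: 0.0115
```

play_rows(increments=[0, 0, 0.05, 0, 0, 0, 0, 0, 0, 0, 0, 0])

```text
time: 22.1
position: [0.5595, 0.1943, 0.059]
tool_rot: [0.715, -0.699, 0.0, -0.0]
ft_force: [-1.7, -0.0, 6.0]
grip_width: 0.0116
```

play_rows(increments=[0, 0, -0.07, 0, 0, 0, 0, 0, 0, 0, 0, 0, 0, 0, 0, 0, 0, 0, 0, 0], fingers=4.5)

```text
time: 22.6
position: [0.5594, 0.1944, 0.0588]
tool_rot: [0.715, -0.699, -0.0, 0.0]
ft_force: [-0.0, -0.5, 0.1]
grip_width: 0.0417
```

play_rows(increments=[0, 0, -1, 0, 0, 0, -3, 0, 0, 0, -3, 0, 0, 3, 0, 0, 0, 4, 0, 0])

```text
time: 23.1
position: [0.4922, 0.193, 0.1311]
tool_rot: [0.714, -0.7, 0.002, -0.003]
ft_force: [-1.0, -0.2, 0.2]
grip_width: 0.0451
```

play_rows(increments=[0, 2.8, 0, 0, 0, 0, 2, 0, 0, 0, 0, 0, 0, 0, 0, 0, 0, 0, 0, 0])

```text
time: 23.6
position: [0.4629, 0.1923, 0.1097]
tool_rot: [0.715, -0.699, 0.001, -0.001]
ft_force: [-0.4, 0.6, 0.0]
grip_width: 0.0449
```

```bash
python3 -c "
from h import *
go(461.7,192.3,41,-88.7); im=snap('side','g1',(190,210,310,310),6); im=snap('top','g2',(130,150,270,290),4)
print(frame(im,559.7,194.5,1.3))"
```

```text
now [462.9 192.3 109.7] phi -88.8 q6 1.72 F [-0.4  0.6  0. ] w 0.0449
twist -0.001 | dx -0.00 dy 0.12 dz 6.87
[(1.45, -1.73, 6), None, (1.29, 3.22, 12), (-0.72, -0.26, 19)]
```

View pics/g1.png

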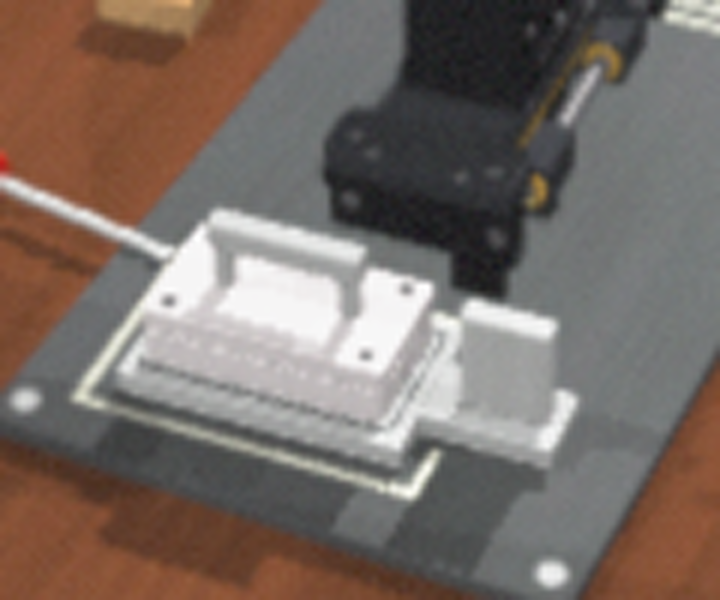

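View pics/g2.png

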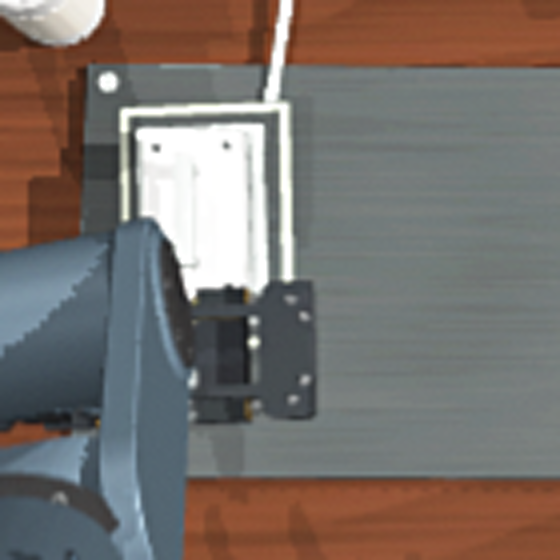

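play_rows(increments=[0, 0.1, 2, 0, 0, 0, 2.5, 0, 0, 0, 1.8, 0, 0, 0, 0.5, 0, 0, 0, 0, 0])

```text
time: 24.2
position: [0.4605, 0.1921, 0.0406]
tool_rot: [0.715, -0.699, -0.0, 0.0]
ft_force: [-0.5, 0.5, -0.7]
grip_width: 0.0451
```

play_rows(increments=[0, 0, 0, 0, 0, 0, 0, 0, 0, 0, 0, 0, 0, 0, 0, 0, 0, 0, 0, 0], fingers=0.8, newtons=40)

```text
time: 24.7
position: [0.4606, 0.1922, 0.0413]
tool_rot: [0.715, -0.699, 0.0, -0.0]
ft_force: [-0.2, -1.1, 0.3]
grip_width: 0.0134
```

play_rows(increments=[0, 0, 0, 0, 0, 0, 0, 0, 0, 0, 0, 0])

```text
time: 25.0
position: [0.4606, 0.1919, 0.0413]
tool_rot: [0.715, -0.699, 0.0, -0.0]
ft_force: [-1.2, -3.1, 5.6]
grip_width: 0.0117
```

```bash
python3 -c "
from h import *
go(456.5,-174.4,41,-89.3); snap('side','g3',(190,210,310,310),6)"
```

```text
now [460.6 191.9  41.3] phi -88.7 q6 1.72 F [-1.2 -3.1  5.6] w 0.0117
twist 0.010 | dx 36.62 dy 0.86 dz 0.03
```

View pics/g3.png

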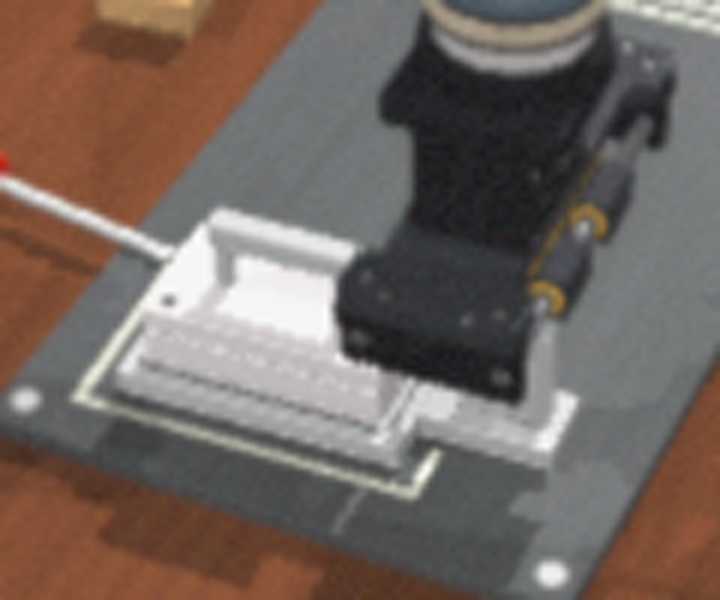

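play_rows(increments=[0.3, 0, 0, 0.002, 0.6, 0, 0, 0.002, 0.9, 0.02, 0, 0.002, 1.2, 0.03, 0, 0.002, 1.5, 0.04, 0, 0.002])

```text
time: 25.55
position: [0.4613, 0.1488, 0.0413]
tool_rot: [0.712, -0.702, 0.0, -0.002]
ft_force: [0.3, 8.0, 4.4]
grip_width: 0.0115
```

play_rows(increments=[1.5, 0.04, 0, 0, 1.5, 0.04, 0, 0, 1.5, 0.04, 0, 0, 1.5, 0.04, 0, 0, 1.5, 0.04, 0, 0])

```text
time: 26.05
position: [0.4596, 0.0732, 0.0413]
tool_rot: [0.712, -0.702, -0.0, -0.001]
ft_force: [-0.1, 9.8, 5.5]
grip_width: 0.0115
```

play_rows(increments=[1.5, 0.04, 0, 0, 1.5, 0.04, 0, 0, 1.5, 0.04, 0, 0, 1.5, 0.04, 0, 0, 1.5, 0.04, 0, 0])

```text
time: 26.55
position: [0.4576, -0.0015, 0.0413]
tool_rot: [0.712, -0.702, -0.001, -0.001]
ft_force: [0.6, 10.5, 7.4]
grip_width: 0.0117
```

play_rows(increments=[1.5, 0.04, 0, 0, 1.5, 0.04, 0, 0, 1.5, 0.04, 0, 0, 1.5, 0.04, 0, 0, 1.5, 0.04, 0, 0])

```text
time: 27.05
position: [0.4556, -0.0758, 0.0413]
tool_rot: [0.712, -0.702, -0.002, -0.0]
ft_force: [0.6, 12.0, 9.5]
grip_width: 0.0121
```

play_rows(increments=[1.5, 0.04, 0, 0, 1.5, 0.04, 0, 0, 1.5, 0.04, 0, 0, 1.2, 0.03, 0, 0, 0.9, 0.02, 0, 0])

```text
time: 27.55
position: [0.4543, -0.1412, 0.0413]
tool_rot: [0.712, -0.703, -0.003, -0.0]
ft_force: [1.2, 12.3, 11.5]
grip_width: 0.012
```

play_rows(increments=[0.6, 0.02, 0, 0, 0.3, 0, 0, 0, 0, 0, 0, 0, 0, 0, 0, 0, 0, 0, 0, 0])

```text
time: 28.05
position: [0.4542, -0.1501, 0.0413]
tool_rot: [0.712, -0.702, -0.003, -0.0]
ft_force: [-0.3, 8.0, 9.9]
grip_width: 0.0117
```

```bash
python3 -c "
from h import *
go(455.4,-174.4,41.3,-89.3); snap('side','h1',(210,150,350,260),5);snap('top','h2',(260,150,400,290),4)"
```

```text
now [ 454.2 -150.1   41.3] phi -89.2 q6 1.00 F [-0.3  8.   9.9] w 0.0117
twist 0.002 | dx 2.43 dy -0.09 dz -0.00
```

View pics/h1.png

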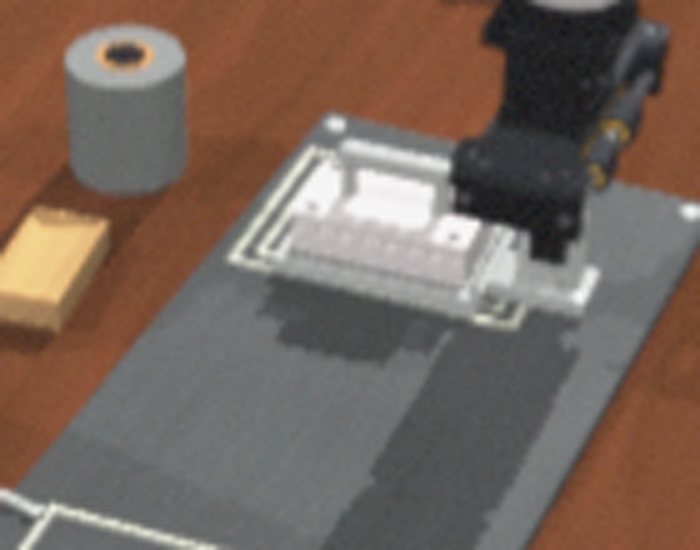

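View pics/h2.png

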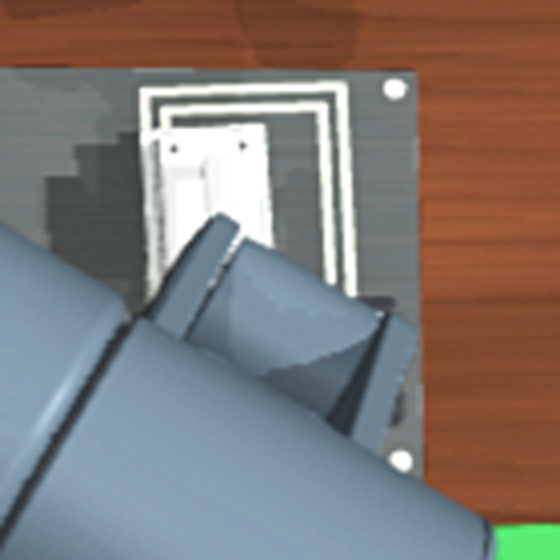

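play_rows(increments=[0.3, 0, 0, 0.002, 0.5, -0.03, 0, 0, 0.7, -0.03, 0, 0, 0.6, -0.03, 0, 0, 0.3, 0, 0, 0])

```text
time: 28.65
position: [0.4547, -0.1728, 0.0413]
tool_rot: [0.711, -0.703, -0.004, -0.0]
ft_force: [0.2, 13.1, 12.8]
grip_width: 0.0119
```

play_rows(increments=[0, 0, 0, 0, 0, 0, 0, 0, 0, 0, 0, 0])

```text
time: 28.95
position: [0.4548, -0.1733, 0.0413]
tool_rot: [0.711, -0.703, -0.004, -0.0]
ft_force: [-0.7, 9.9, 11.9]
grip_width: 0.0121
```

```bash
python3 -c "
from h import *
go(455.4,-174.4,41.3,-89.3); snap('side','i1',(210,150,350,260),5);im=snap('top','i2',(260,150,400,290),4)
"
```

```text
now [ 454.8 -173.3   41.3] phi -89.3 q6 0.96 F [-0.7  9.9 11.9] w 0.0121
twist -0.000 | dx 0.11 dy -0.06 dz -0.00
```

View pics/i2.png

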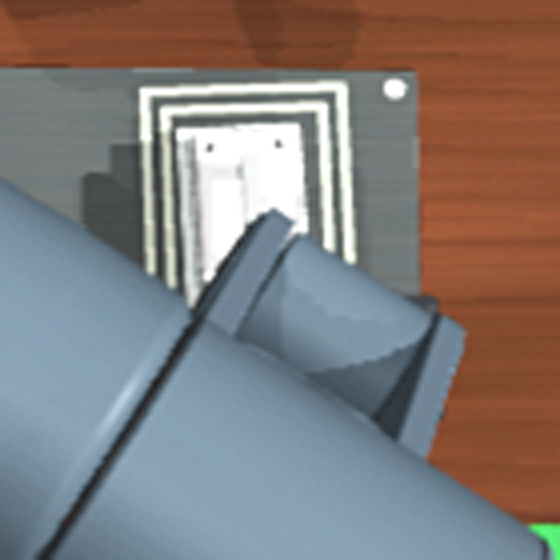

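View pics/i1.png

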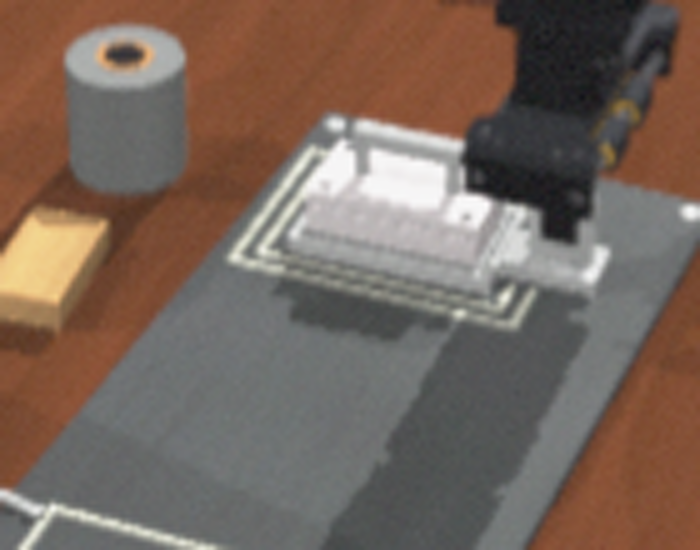

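```bash
python3 -c "
from h import *
im=robot.camera('top'); g=im.min(2).astype(np.float32)
for x in(.575,.59,.605):
  y=np.linspace(-.105,-.245,141); 
  u=w2px('top',np.c_[np.full(141,x),y,np.full(141,.010)]).astype(np.float32); v=cv2.remap(g,u[:,0][None],u[:,1][None],cv2.INTER_CUBIC)[0]
  print(x,[(int(a*1000),int(b)) for a,b in zip(y[::2],v[::2])])
cv2.imwrite('pics/i3.png',cv2.resize(im[165:225,290:350],None,fx=9,fy=9,interpolation=cv2.INTER_NEAREST))
"
```

```text
0.575 [(-105, 138), (-107, 198), (-109, 194), (-111, 141), (-112, 79), (-114, 64), (-117, 102), (-119, 173), (-121, 198), (-123, 151), (-125, 87), (-127, 73), (-129, 137), (-131, 206), (-133, 214), (-135, 173), (-137, 144), (-139, 148), (-141, 183), (-143, 221), (-145, 236), (-147, 240), (-149, 244), (-151, 255), (-153, 255), (-155, 255), (-157, 255), (-159, 255), (-161, 255), (-163, 255), (-164, 256), (-166, 252), (-168, 231), (-170, 225), (-173, 238), (-175, 251), (-177, 249), (-179, 249), (-181, 252), (-183, 254), (-185, 254), (-187, 254), (-189, 255), (-191, 254), (-193, 255), (-195, 255), (-197, 255), (-199, 255), (-201, 255), (-203, 255), (-205, 255), (-207, 255), (-209, 229), (-211, 156), (-213, 107), (-215, 92), (-217, 94), (-219, 97), (-221, 146), (-223, 222), (-224, 263), (-226, 243), (-228, 144), (-230, 81), (-232, 107), (-235, 179), (-237, 243), (-239, 268), (-241, 208), (-243, 108), (-245, 95)]
0.59 [(-105, 128), (-107, 189), (-109, 185), (-111, 124), (-112, 66), (-114, 65), (-117, 114), (-119, 178), (-121, 198), (-123, 150), (-125, 80), (-127, 100), (-129, 160), (-131, 
[... 971 characters left out ...]
-139, 165), (-141, 233), (-143, 259), (-145, 242), (-147, 188), (-149, 111), (-151, 183), (-153, 249), (-155, 258), (-157, 255), (-159, 255), (-161, 255), (-163, 254), (-164, 255), (-166, 255), (-168, 254), (-170, 255), (-173, 255), (-175, 255), (-177, 255), (-179, 255), (-181, 255), (-183, 255), (-185, 255), (-187, 255), (-189, 254), (-191, 244), (-193, 192), (-195, 178), (-197, 224), (-199, 252), (-201, 257), (-203, 254), (-205, 254), (-207, 251), (-209, 206), (-211, 138), (-213, 100), (-215, 106), (-217, 100), (-219, 102), (-221, 161), (-223, 258), (-224, 262), (-226, 231), (-228, 156), (-230, 101), (-232, 135), (-235, 221), (-237, 271), (-239, 246), (-241, 177), (-243, 122), (-245, 104)]
```

View pics/i3.png

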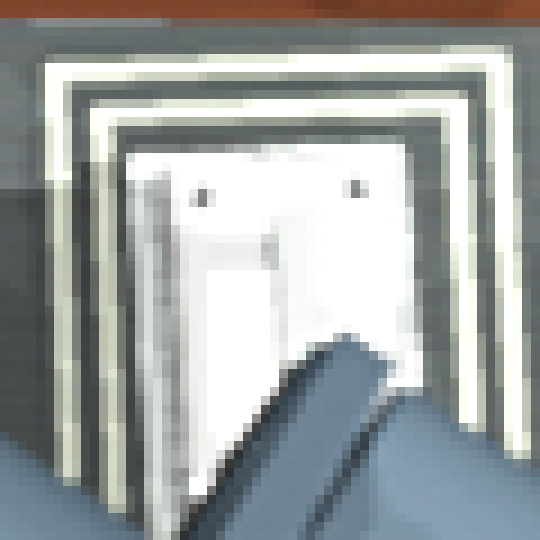

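```bash
python3 -c "
from h import *
im=robot.camera('top')
print('far22',edge('top',im,(.620,-.135),(.618,-.207),.022,half=.006))
print('right22',edge('top',im,(.616,-.2095),(.56,-.2115),.022,half=.006))
print('left10',edge('top',im,(.612,-.128),(.565,-.129),.010,half=.003))
print('lineFar inner edge',edge('top',im,(.6295,-.13),(.628,-.215),.010,half=.003))
print('line right',edge('top',im,(.62,-.2225),(.565,-.223),.010,half=.002))
# die screws z=.052 (52 mm)
g=im.min(2); 
for r in((308,182,317,191),(324,181,334,190)):
  c=255.-g[r[1]:r[3],r[0]:r[2]]; c=np.clip(c-40,0,None); yy,xx=np.mgrid[r[1]:r[3],r[0]:r[2]]; p=[(c*xx).sum()/c.sum(),(c*yy).sum()/c.sum()]; print(p,px2w('top',[p],.052)*1000)
"
```

```text
far22 (array([ 619.1, -166.2], dtype=float32), -89.88)
right22 (array([ 591.6, -208.8], dtype=float32), 2.63)
left10 (array([ 591. , -128.5], dtype=float32), 2.75)
lineFar inner edge (array([ 628.3, -169.9], dtype=float32), -89.88)
line right (array([ 588.9, -221.9], dtype=float32), 0.41)
[np.float64(309.36346153846154), np.float64(187.4403846153846)] [[ 596.32956825 -139.10402415   52.        ]]
[np.float64(329.10795454545456), np.float64(185.5909090909091)] [[ 600.17318378 -189.52729403   52.        ]]
```

play_rows(increments=[0, 0, 0, 0.015, 0, 0, 0, 0.015, 0, 0, 0, 0.01, 0, 0, 0, 0, 0, 0, 0, 0])

```text
time: 29.65
position: [0.4554, -0.174, 0.0413]
tool_rot: [-0.697, 0.717, 0.003, 0.0]
ft_force: [0.4, 7.4, 10.1]
grip_width: 0.0118
```

```bash
cat > m.py <<'E'
from h import *
im=robot.camera('top'); go(455.4,-174.4,41.3,-89.3)
R=edge('top',im,(.616,-.2115),(.56,-.2128),.022,half=.006); L=edge('top',im,(.612,-.130),(.565,-.131),.010,half=.003)
print('far',edge('top',im,(.620,-.135),(.618,-.207),.022,half=.006),'R',R,'L',L,'mid y',(R[0][1]+L[0][1])/2)
cv2.imwrite('pics/m.png',cv2.resize(im[165:265,280:380],None,fx=6,fy=6,interpolation=cv2.INTER_CUBIC))
E
python3 m.py
```

```text
now [ 455.4 -174.    41.3] phi 268.4 q6 1.00 F [-2.   7.6  9.8] w 0.0120
twist -0.040 | dx 0.04 dy 0.00 dz -0.00
far (array([ 619.9, -168.9], dtype=float32), 87.77) R (array([ 591.1, -214.3], dtype=float32), -0.64) L (array([ 591.4, -132.7], dtype=float32), 1.23) mid y -173.5
```

View pics/m.png

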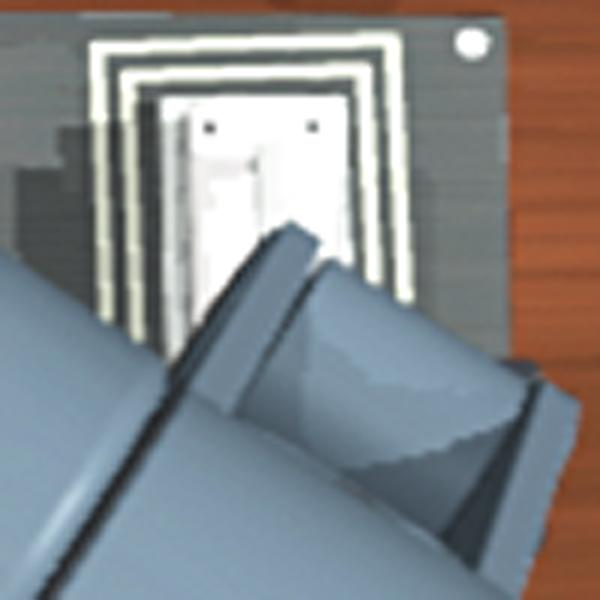

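play_rows(increments=[0, 0, 0, 0, 0, 0, 0, 0, 0, 0, 0, 0, 0, 0, 0, 0, 0, 0, 0, 0], fingers=5)

```text
time: 30.2
position: [0.4572, -0.1772, 0.0408]
tool_rot: [-0.696, 0.718, -0.0, 0.0]
ft_force: [0.2, 0.7, -0.2]
grip_width: 0.0434
```

play_rows(increments=[0, 0, -2, 0, 0, 0, -4, 0, 0, 0, -4, 0, -5, 0, -2, 0, -5, 0, 0, 0])

```text
time: 30.7
position: [0.4628, -0.082, 0.1625]
tool_rot: [-0.695, 0.719, -0.004, 0.002]
ft_force: [0.4, 0.6, -0.4]
grip_width: 0.05
```

play_rows(increments=[-5, 0, 0, 0, -5, 0, 0, 0, -5, 0, 0, 0, -5, 0, 0, 0, 0, 0, 0, 0])

```text
time: 31.2
position: [0.4652, 0.1247, 0.1596]
tool_rot: [-0.699, 0.715, 0.0, 0.001]
ft_force: [0.8, -0.8, -0.0]
grip_width: 0.05
```

```bash
python3 m.py; python3 -c "
from h import *
im=robot.camera('top')
print('R long',edge('top',im,(.616,-.2125),(.50,-.2142),.022,half=.006),'L long',edge('top',im,(.612,-.131),(.495,-.133),.010,half=.003))
print('tongue R',edge('top',im,(.482,-.191),(.432,-.192),.022,half=.004))
g=cv2.cvtColor(im,cv2.COLOR_BGR2HSV)[...,2]
m=(g<170).astype(np.uint8)
for c in cv2.findContours(m[175:245,300:345],cv2.RETR_LIST,cv2.CHAIN_APPROX_NONE)[0]:
  if 2<len(c)<14: p=c.reshape(-1,2).mean(0)+[300,175]; print(p,px2w('top',[p],.052)[0]*1000)
snap('side','m2',(230,150,350,240),6)"
```

```text
now [465.4 122.2 159.5] phi 268.6 q6 1.62 F [ 0.4 -0.3 -0. ] w 0.0496
twist -0.036 | dx 29.65 dy 1.37 dz 11.82
far (array([ 620. , -166.7], dtype=float32), 87.78) R (array([ 587.7, -214.3], dtype=float32), -0.35) L (array([ 587.1, -132.8], dtype=float32), 1.06) mid y -173.55
R long (array([ 557.3, -215.2], dtype=float32), 0.43) L long (array([ 552.8, -133.5], dtype=float32), 0.2)
tongue R (array([ 455.2, -192.5], dtype=float32), 2.04)
```

View pics/m.png

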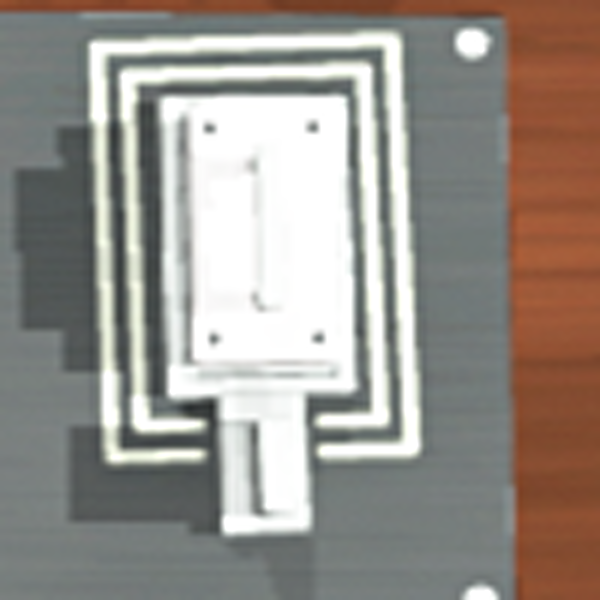

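View pics/m2.png

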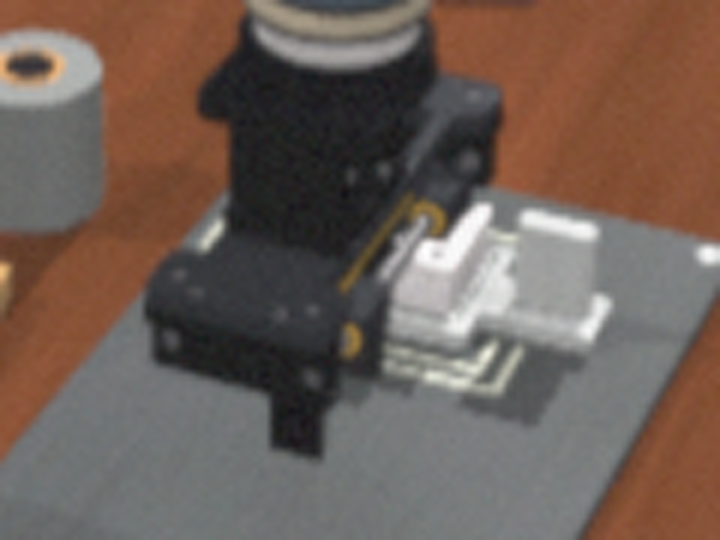

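play_rows(increments=[-4, 0, -4, 0, -4, 0, -3, 0, -4, 0, -2, 0, -4, 0, 0, 0, 0, 0, 0, 0])

```text
time: 31.85
position: [0.4723, 0.2766, 0.2459]
tool_rot: [-0.697, 0.717, -0.0, 0.002]
ft_force: [-0.7, -0.3, -1.2]
grip_width: 0.0502
```

```bash
python3 -c "
from h import *
p=(np.array([[210,127],[313,127],[214,339],[319,338]])+.5)/6-.5+[280,165]
w=px2w('top',p,.052)*1000; print(w.round(1),w.mean(0)); d=w[0]+w[1]-w[2]-w[3]; print(np.degrees(np.arctan2(d[1],d[0])))
snap('side','n1',(230,150,350,240),6); snap('top','n2')"
```

```text
[[ 600.4 -152.5   52. ]
 [ 599.6 -196.2   52. ]
 [ 510.1 -151.6   52. ]
 [ 509.7 -195.7   52. ]] [ 554.98287916 -174.01589383   52.        ]
-0.46432945660188857
```

View pics/n1.png

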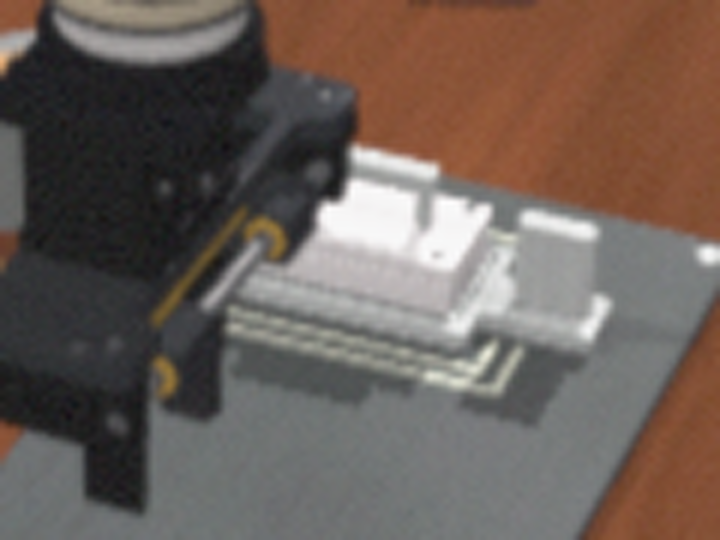

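View pics/n2.png

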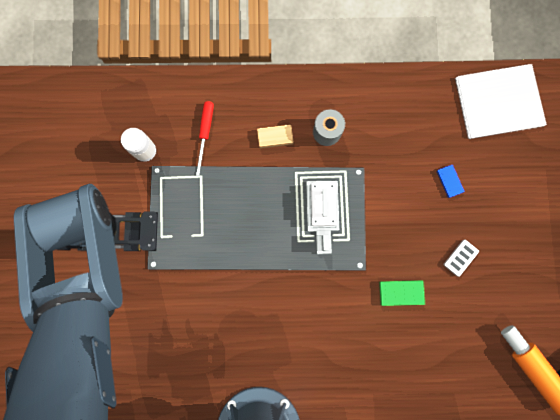

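```bash
python3 -c "
from rig import robot
print(robot.hand_in())"
```

```text
the job is handed in; nothing more can be done
None
```

The job is done and handed in at about 32 s of the 72 s allowed; no verdict came back.

- **Carrier to loading place:** I slid it by its fin and squared it inside the single line, within about 1.5 mm and 0.5° of centre.
- **Pile:** I lowered the plain die block until it touched the carrier, then the handle block onto it, before letting go of each. The plain block sat about 1 mm off the carrier's frame.
- **Carrier to press place:** I slid it loaded to the double line. It had lagged about 2° in the grip, so I turned it back before letting go.

**Last camera checks:**

| | x (mm) | y (mm) | Yaw |
|---|---|---|---|
| Carrier | 555 | -174.4 | about 0.3° |
| Top die block | 555.0 | -174.0 | about -0.5° |
| Press mark | 554.5 | -173.2 | about 0.6° |

- **Fit:** The carrier is inside the inner line all round. The centres agree within about 1 mm and the angles within about 1°, so the pile is up to about 1° off the mark. I left that as it was.
- **Disagreement:** The carrier-yaw readings disagreed. Short edge fits gave from -0.6° to 1.2°, and one on the tongue gave 2.0°. I used the fits along the full sides (0.2° and 0.4°).
- **Other things:** They look unmoved in the last picture, and the gripper is clear of everything. The highest force I read was about 18 N.

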